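Dust off bearing balls: fill the bowl and hold the recessed run button

ROBOT

A 7-joint arm with a two-finger parallel gripper is mounted at the origin on a cart in front of the work surface, level with it; the furniture and walls round the work are solid. World frame = base frame: x ahead of the robot, y to its left, z up, the work surface at z = 0. Lengths are in mm, angles in rad, forces in N, time in s.
With the tool pointing down it reaches from about 350 to 900 mm from the base axis. Payload 19.9 kg.
Tool frame: the origin (TCP) lies midway between the tips of the shut fingers; the grasp point (between the pads) lies 19 mm behind it (r.grip_point_offset is the distance from the TCP to the grasp point, in mm); z points along the fingers, y is the direction in which the jaws open and shut (so a half turn about z gives the same grasp; the last joint's range is limited). The gripper opens to 94 mm and grips with 3 to 60 N. Pads are 16 mm wide; open, the fingers measure 119 mm over their backs; the gripper's body (75 mm by 177 mm) begins 78 mm behind the grasp point.
Start: joints at [1.147, 0.417, -0.01, 1.614, 0.005, 1.111, -0.053], TCP at [233.439, -579.742, 167.425] pointing down, gripper open.
Joint ranges: [-2.81, 2.81], [-0.39, 2.02], [-1.27, 1.25], [0.06, 2.57], [-1.19, 4.33], [0.19, 2], [-2.82, 2.82]. Speed limits (rad/s): [1.89, 1.89, 2.39, 2.39, 3.01, 3.01, 3.01].

INTERFACE

Orientations are given as a rotation vector (axis times angle).
In Python, from cell import r, optics, workorder gives the robot as it stands.
- The arm moves only by the tool jog_arm, never from a script. Its arguments are lists of equal length, an entry for each row: "offset": the shift along the world's x, y, z in m, a list of three; "spin": the turn about the world's z in rad; "fingers": the opening, from -1 (shut) to 1 (fully open). In form: {"offset": [[tx, ty, tz], ...], "spin": [spin, ...], "fingers": [fingers, ...]}. A call has 1 to 10 rows; each row is the pose to reach, as a shift and turn from the pose measured when the call began; what a row does not reach only later rows make up. A row lasts 1/10 s, in which the tool goes at most 50 mm and 8.59 degrees, less where a joint would pass 70% of its speed; a pose out of reach is approached as far as the arm can. A call with a gripper value outside its range is refused whole. The fingers move at their own pace and stop on an object; "force" is the grip in N (left out, the last holds). Time passes only in rows, so rows that repeat a pose let the fingers close. It gives the time, the measured TCP pose, the force and the opening at its end, in the units of the state.
- r.sense(): the state, without advancing time (a new reading comes with each control period).
- optics.capture(name): name is "scene" or "top" or "wrist"; returns the picture (400x640x3 uint8, red, green, blue); there is no depth.
- optics.camera_model(name): a dict with "K" (3x3 intrinsics, pixels), "cam_to_world" (4x4, takes a point from camera to world coordinates). Camera axes: x right, y down, z forward; pixel columns grow to the right and rows downward; lengths in mm; the calibration is good to about 2 mm. A picture is of the moment at which its call begins: read the wrist's pose just before it. camera_model takes no time and is no camera call; for the wrist camera it gives the pose at the moment of the call.
- workorder.finish_job(): hands the job in, once; it reports no verdict.
The state is a dict: "t": time; "joint_positions": joint angles; "qd": joint speeds; "joint_torque": joint torques, N m; "position": TCP position; "ee_rot": TCP orientation; "ft_force": force on the tool from outside, world axes, zero at the start; "torque": the same for the moment, N m; "grip_width": finger opening in mm.
Only numpy, scipy, OpenCV 4.12 (cv2) and the standard library are available. Lean on these libraries where they do the work, as an engineer would, in place of code of your own. Each camera call takes 0.05 s, during which the arm holds its last target.

TASK

Pour all five bearing balls from the white cup into the steel bowl of the de-dusting unit, and stand the empty cup upright back on the bench. Then take the yellow screwdriver from its stand, reach its tip down through the small yellow-ringed hole in the unit and press the recessed red hold-to-run button well down; finish while still gripping the screwdriver, roughly upright, and keeping the button pressed. Leave the sample dish, the magnifier and the sample box where they are.

Things in the scene. Friction and masses are not known exactly. Their poses are not given: they have to be found in the camera images.
- unit: the de-dusting unit, fixed to the bench: a box 150 (its x) x 260 (its y) mm. Origin: on the bench under it, x=0, with the low white half (38 mm high, carrying the bowl) toward its -y and the raised grey control block (58 mm high, its y from +30 to +130) toward its +y; turned by up to 0.2 rad
- bowl_floor (a point): centre of the inner floor of the open round steel bowl on the unit: inner radius 51 mm at the rim, 31 mm at the floor; the rim is 42 mm above this point (84 mm above the bench)
- hole_mouth (a point): centre of the mouth of the round vertical hole (14 mm in diameter, ringed in yellow) in the flat top of the unit's grey block, 58 mm above the bench; clear straight down to the red button
- button_top (a point): centre of the flat top (12 mm in diameter) of the red button inside the hole: 24.5 mm below the hole's mouth when not pressed; moves straight down when pressed
- button (a joint): travel of the button in m: 0 = up, 0.008 = fully down; a spring pushes it back up, with 2 N at the start rising to 6 N fully down
- cup_mid (a point): centre (half-way up, on the axis) of the loose open white cup: 60 mm high, outside 53 mm wide at the bottom and 60 mm at the rim, wall 3 mm, inner floor 4 mm above its underside, 60 g; z axis = cup axis, up toward its mouth; it starts upright on the bench
- ball0_center (a point): centre of a steel bearing ball, 15 mm in diameter, 13 g; starts on the floor of the cup
- ball1_center (a point): centre of a steel bearing ball, 15 mm in diameter, 13 g; starts on the floor of the cup
- ball2_center (a point): centre of a steel bearing ball, 15 mm in diameter, 13 g; starts on the floor of the cup
- ball3_center (a point): centre of a steel bearing ball, 15 mm in diameter, 13 g; starts on the floor of the cup
- ball4_center (a point): centre of a steel bearing ball, 15 mm in diameter, 13 g; starts on the floor of the cup
- stand: the screwdriver stand, fixed to the bench: a blue post 34 x 34 mm, 92 mm high, on a 75 x 75 x 6 mm foot; origin on the bench under the post's centre; the screwdriver stands in an 18 mm hole from its top, tip down, and is pulled straight up to free it
- driver_grip (a point): point on the axis of the yellow screwdriver, near the middle of the part of its round handle that stands out of the stand; handle up to 16 mm in diameter; 116 mm from the tip and 22 mm below the handle's end; about 122 mm above the bench at the start (the post's top is 30 mm lower). The screwdriver's y axis runs from the tip to the handle's end (up at the start); 138 mm long, 22 g
- driver_tip (a point): the end of the screwdriver's straight steel shaft (3.2 mm in diameter, 62 mm bare); same axes as driver_grip
- sample_dish_mid (a point): centre of a loose clear round covered dish, 60 mm wide, 16 mm high; leave it alone
- magnifier_mid (a point): centre of a loose black standing loupe, 36 mm wide, 34 mm high; leave it alone
- sample_box_mid (a point): centre of a loose small black box with clear lid, 54 x 52 x 16 mm; leave it alone

How it is judged:
By the outcome, as a careful person would: the job done as asked, in the order asked, and still so for the second after the job is handed in, while the arm keeps its last pose, push and grip.
It also fails if it takes over 72 s, if anything falls off the work surface, if the arm or the gripper's body presses on something with over 40 N, if the wrist force passes 120 N, or if a joint passes its speed limit or range.

## Working session

There is one attempt and no reset: what is moved stays moved. The work goes in short steps, Python scripts to look and compute and a tool call to move; the robot and the scene stay as the last step left them, time stands still between calls to the robot, and variables do not carry over. Pictures are saved under pics/ and viewed, and the job is handed in when it is done.

Besides the shell and the picture viewer there is one more tool, called after "Request:" in YAML: its name, and indented under it one key for each argument. jog_arm: Moves the arm, as the interface text tells. Its arguments: {"type":"object","properties":{"offset":{"type":"array"},"spin":{"type":"array"},"fingers":{"type":"array"},"force":{"type":"number"}},"required":["offset","spin","fingers"]}

```bash
ls -la; mkdir -p pics
python3 - <<'E'
from cell import r, optics, workorder
import cv2
s=r.sense(); print({k:s[k] for k in s})
for n in("scene","top","wrist"):
    m=optics.camera_model(n); print(n,m)
    cv2.imwrite(f"pics/{n}0.png",cv2.cvtColor(optics.capture(n),cv2.COLOR_RGB2BGR))
print([a for a in dir(r) if a[0]!='_'],[a for a in dir(workorder) if a[0]!='_'], r.grip_point_offset)
E
```

```text
total 12
drwxr-xr-x  3 agent agent 4096 Dec  6 21:29 .
drwxr-xr-x 23 root  root  4096 Dec  6 21:29 ..
drwxr-xr-x  2 agent agent 4096 Dec  6 21:29 pics
{'t': 0.0, 'joint_positions': array([ 1.14654494,  0.41799148, -0.01032272,  1.61416657,  0.0047022 ,
        1.11068373, -0.0530131 ]), 'qd': array([ 1.12036269e-03, -5.14613738e-04, -8.07906709e-04,  8.71424621e-04,
        8.52109930e-05, -1.83105510e-04,  9.91136751e-05]), 'joint_torque': array([-2.06356977e-03, -8.51255393e+01,  6.38024602e-01, -4.25986290e+01,
       -4.88066452e-02,  1.87370949e-02,  6.04831325e-05]), 'position': array([ 233.2605101 , -579.38836975,  166.81749109]), 'ee_rot': array([-3.08307185e+00, -5.97357852e-01,  4.96550118e-04]), 'ft_force': array([ 0.67195247,  0.54722895, -0.25381344]), 'torque': array([-0.02695375, -0.02029122,  0.01401921]), 'grip_width': 94.14206846749723}
scene {'K': array([[469.045584  ,   0.        , 319.79159929],
       [  0.        , 469.045584  , 200.56588273],
       [  0.        ,   0.        ,   1.        ]]), 'cam_to_world': array([[ 4.18734599e-02,  8.38110305e-01, -5.43891
[... 705 characters left out ...]
      1.19871178e+03],
       [ 0.00000000e+00,  0.00000000e+00,  0.00000000e+00,
         1.00000000e+00]])}
wrist {'K': array([[281.48434678,   0.        , 323.35510525],
       [  0.        , 281.48434678, 202.44584078],
       [  0.        ,   0.        ,   1.        ]]), 'cam_to_world': array([[ 3.74517973e-01, -8.95589463e-01, -2.40116225e-01,
         3.02690219e+02],
       [-9.27219388e-01, -3.61938125e-01, -9.62548663e-02,
        -5.50941228e+02],
       [-7.02372175e-04,  2.58689597e-01, -9.65960247e-01,
         3.84330907e+02],
       [ 0.00000000e+00,  0.00000000e+00,  0.00000000e+00,
         1.00000000e+00]])}
['MotionError', 'grip_point_offset', 'sense'] ['finish_job'] 18.8
```

View pics/scene0.png

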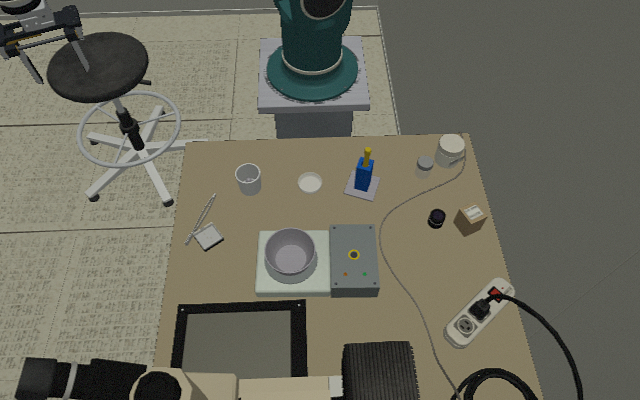

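View pics/top0.png

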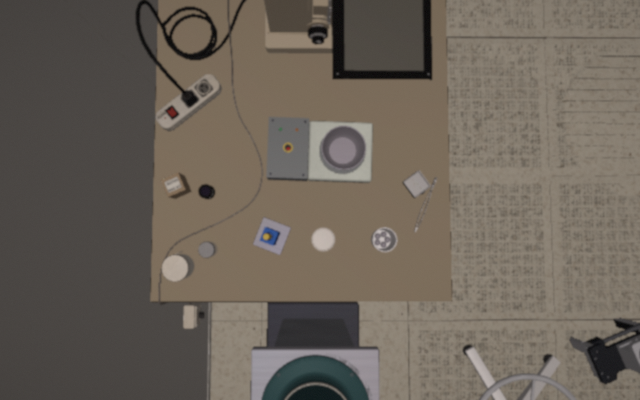

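View pics/wrist0.png

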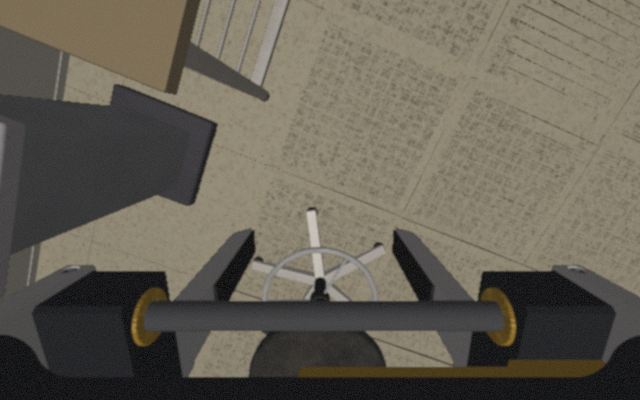

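```bash
cat > h.py <<'E'
import numpy as np, cv2
from cell import r, optics
def save(n,im): cv2.imwrite(f"pics/{n}.png",cv2.cvtColor(im,cv2.COLOR_RGB2BGR))
def ray(m,u,v):
    K=m["K"];T=m["cam_to_world"]
    d=T[:3,:3]@np.array([(u-K[0,2])/K[0,0],(v-K[1,2])/K[1,1],1.]);return T[:3,3],d
def plane(m,u,v,z):
    o,d=ray(m,u,v); return o+d*(z-o[2])/d[2]
def proj(m,p):
    T=m["cam_to_world"];c=T[:3,:3].T@(np.array(p,float)-T[:3,3]);q=m["K"]@c;return q[:2]/q[2]
def tri(m1,p1,m2,p2):
    o1,d1=ray(m1,*p1);o2,d2=ray(m2,*p2)
    A=np.stack([d1,-d2],1);s=np.linalg.lstsq(A,o2-o1,rcond=None)[0]
    a=o1+d1*s[0];b=o2+d2*s[1];return (a+b)/2,np.linalg.norm(a-b)
def crop(im,u0,v0,u1,v1,k,n):
    save(n,cv2.resize(im[v0:v1,u0:u1],None,fx=k,fy=k,interpolation=cv2.INTER_CUBIC))
E
python3 - <<'E'
from h import *
a=cv2.cvtColor(cv2.imread("pics/top0.png"),cv2.COLOR_BGR2RGB)
b=cv2.cvtColor(cv2.imread("pics/scene0.png"),cv2.COLOR_BGR2RGB)
crop(a,240,110,440,260,4,"topc"); crop(b,170,130,390,300,3.6,"scenec")
E
```

```text
(no output)
```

View pics/topc.png

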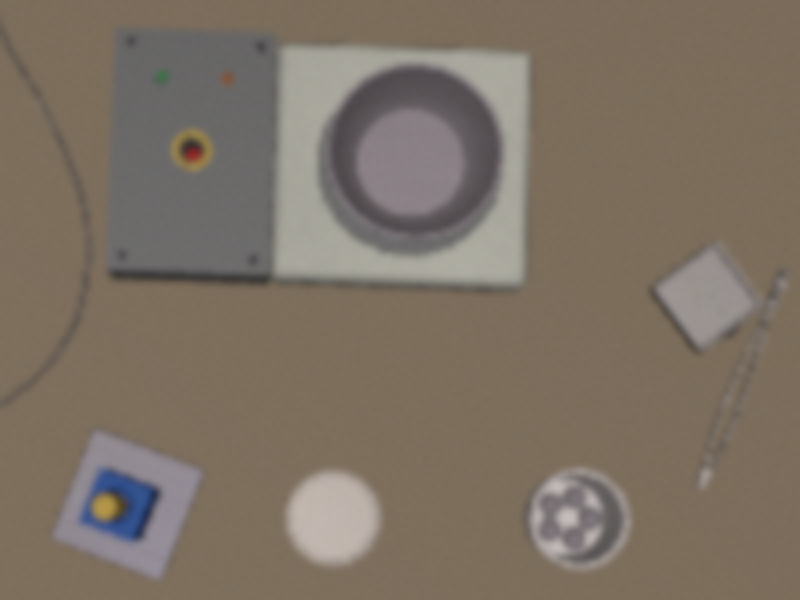

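View pics/scenec.png

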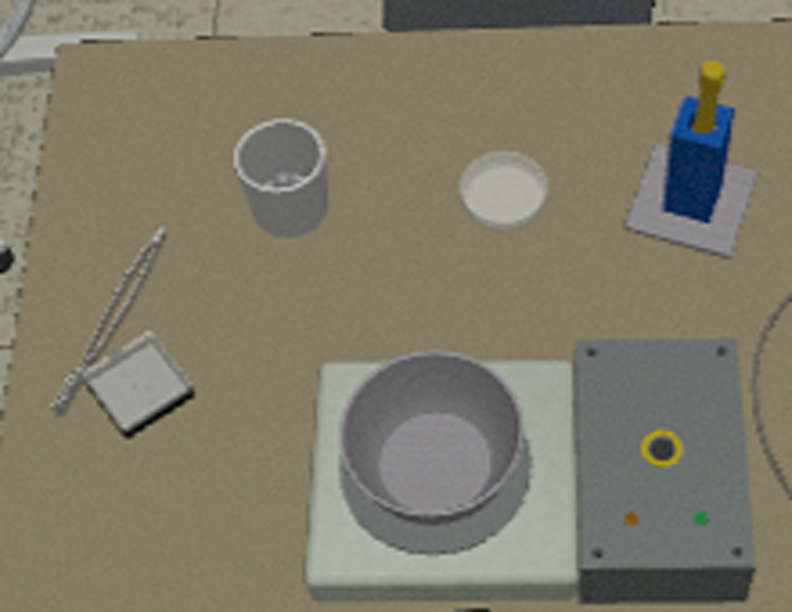

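Run:
```python
from h import *
mt=optics.camera_model("top");ms=optics.camera_model("scene")
P={"hole":((191,150),(662,449),58),"cup":((579,518),(281,155),60),"bowl":((416,150),(432,434),84),"drv":((107,507),(712,71),144),
"dish":((333,517),(503,188),16),"box":((705,296),(138,383),16)}
for k,(t,s,z) in P.items():
    t=(t[0]/4+240-.4,t[1]/4+110-.4); s=(s[0]/3.6+170-.4,s[1]/3.6+130-.4)
    print(k,plane(mt,*t,z).round(1),plane(ms,*s,z).round(1),[x.round(1) if hasattr(x,'round') else x for x in tri(mt,t,ms,s)])
# unit corners
for t,z in (((118,28),58),((529,53),38),((524,285),38),((110,272),58),((275,278),38)):
    print(t,plane(mt,t[0]/4+240,t[1]/4+110,z).round(1))
for t in ((96,430),(203,470),(160,580),(53,536)): print('foot',plane(mt,t[0]/4+240,t[1]/4+110,6).round(1))
```

```text
hole [645.4  67.9  58. ] [648.5  68.4  58. ] [array([646.2,  68.5,  53.4]), np.float64(0.8)]
cup [ 421.3 -167.    60. ] [ 424.3 -166.    60. ] [array([ 421.2, -167.1,   55.9]), np.float64(1.0)]
bowl [640.9 -67.8  84. ] [646.4 -66.6  84. ] [array([642.3, -67.7,  76.2]), np.float64(1.5)]
drv [428.4 109.8 144. ] [432.6 111.6 144. ] [array([428.5, 111.3, 138.9]), np.float64(2.2)]
dish [421.3 -19.9  16. ] [425.7 -20.   16. ] [array([421.2, -20. ,   9.7]), np.float64(0.2)]
box [ 560.5 -255.3   16. ] [ 567.9 -256.1   16. ] [array([ 561.7, -258.3,    4.7]), np.float64(0.9)]
(118, 28) [720.  112.1  58. ]
(529, 53) [ 709.9 -143.3   38. ]
(524, 285) [ 563.9 -138.9   38. ]
(110, 272) [569.3 115.8  58. ]
(275, 278) [568.   15.5  38. ]
foot [474.9 128.5   6. ]
foot [449.7  60.8   6. ]
foot [380.7  87.6   6. ]
foot [408.2 155.    6. ]
```

Request:
jog_arm:
  offset:
    - [0.019,0.041,0]
    - [0.038,0.083,0]
    - [0.057,0.124,0]
    - [0.076,0.166,0]
    - [0.095,0.207,0]
    - [0.114,0.248,0]
    - [0.133,0.29,0]
    - [0.152,0.331,0]
    - [0.171,0.373,0]
    - [0.189,0.413,0]
  spin: [-0.05,-0.1,-0.15,-0.2,-0.25,-0.3,-0.35,-0.382,-0.382,-0.382]
  fingers: [1,1,1,1,1,1,1,1,1,1]
  force: 20

```text
t: 1.15
position: [422.7, -164.5, 167.1]
ee_rot: [-3.141, -0.001, -0.0]
ft_force: [0.9, 0.1, -0.4]
grip_width: 94.2
```

Run:
```python
from h import *
s=r.sense();print(s["t"],s["position"],s["ee_rot"],s["ft_force"],s["grip_width"])
m=optics.camera_model("wrist");im=optics.capture("wrist");save("w1",im);np.savez("w1",K=m["K"],cam_to_world=m["cam_to_world"])
print(r.sense()["position"])
```

```text
1.15 [ 422.72030155 -164.52592936  167.09562796] [-3.14085168e+00 -1.47023116e-03 -1.67239914e-04] [ 0.87156801  0.1280441  -0.35569518] 94.21724978953742
[ 425.33057161 -158.40517405  167.24461895]
```

View pics/w1.png

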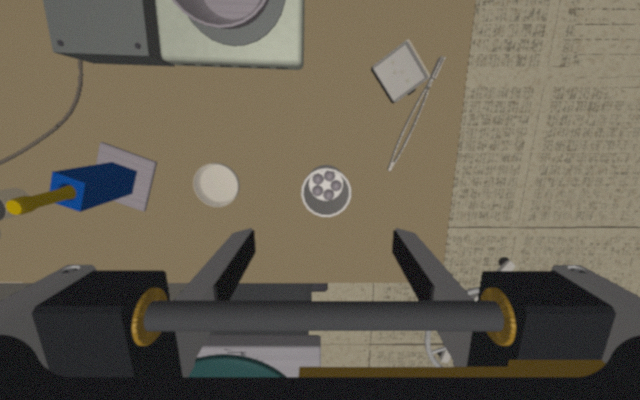

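Run:
```python
from h import *
m=dict(np.load("w1.npz"))
im=cv2.imread("pics/w1.png")
crop(im[:,:,::-1],290,155,370,225,8,"w1c")
print(plane(m,326,191,60),r.sense()["position"],r.sense()["qd"])
print(m["cam_to_world"])
```

```text
[ 424.63522018 -167.11032158   60.        ] [ 425.33057161 -158.40517405  167.24461895] [ 5.55112086e-02  4.09741116e-05  5.00092593e-02 -4.85172115e-03
 -8.40805695e-03  9.49000628e-04  1.76376220e-01]
[[ 2.02048191e-03 -9.66044402e-01 -2.58368210e-01  4.97438499e+02]
 [-9.99997837e-01 -2.07932127e-03 -4.55197961e-05 -1.64000622e+02]
 [-4.93256371e-04  2.58367743e-01 -9.66046513e-01  3.84541760e+02]
 [ 0.00000000e+00  0.00000000e+00  0.00000000e+00  1.00000000e+00]]
```

View pics/w1c.png

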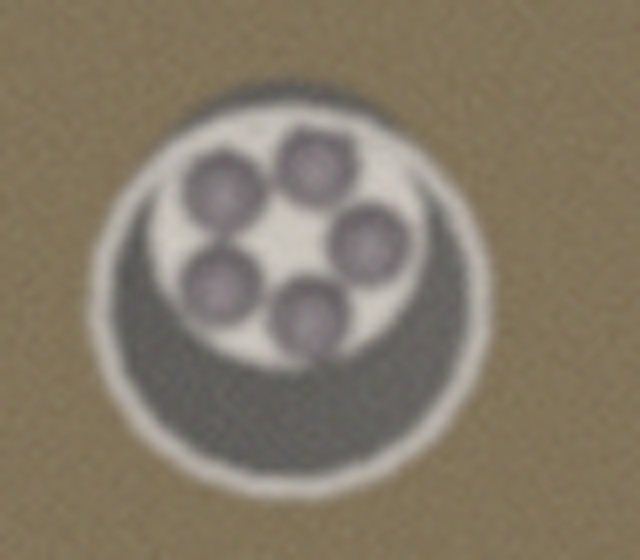

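Request:
jog_arm:
  offset:
    - [-0.002,-0.0085,-0.02]
    - [-0.002,-0.0085,-0.045]
    - [-0.002,-0.0085,-0.07]
    - [-0.002,-0.0085,-0.085]
    - [-0.002,-0.0085,-0.085]
  spin: [0,0,0,0,0]
  fingers: [1,1,1,1,1]

```text
t: 1.7
position: [422.1, -166.5, 80.6]
ee_rot: [-3.138, -0.012, 0.003]
ft_force: [-0.2, -0.1, -0.1]
grip_width: 93.8
```

Request:
jog_arm:
  offset:
    - [0.001,-0.0005,-0.025]
    - [0.001,-0.0005,-0.045]
    - [0.001,-0.0005,-0.06]
    - [0.001,-0.0005,-0.066]
    - [0.001,-0.0005,-0.066]
  spin: [0,0,0,0,0]
  fingers: [1,1,1,1,1]

```text
t: 2.2
position: [423.1, -167.0, 14.8]
ee_rot: [-3.138, -0.012, 0.004]
ft_force: [-0.4, -0.5, -0.2]
grip_width: 93.9
```

Request:
jog_arm:
  offset:
    - [0,0,0]
    - [0,0,0]
    - [0,0,0]
    - [0,0,0]
    - [0,0,0]
    - [0,0,0]
  spin: [0,0,0,0,0,0]
  fingers: [0,0,-0.2,-0.2,-0.2,-0.2]
  force: 15

```text
t: 2.8
position: [423.3, -167.1, 15.0]
ee_rot: [-3.138, -0.012, 0.003]
ft_force: [-0.4, -0.4, 4.3]
grip_width: 58.2
```

Request:
jog_arm:
  offset:
    - [0,0,0.01]
    - [0,0,0.03]
    - [0,0,0.055]
    - [0,0,0.08]
    - [0,0,0.1]
    - [0,0,0.11]
    - [0,0,0.11]
  spin: [0,0,0,0,0,0,0]
  fingers: [-1,-1,-1,-1,-1,-1,-1]

```text
t: 3.5
position: [423.8, -167.3, 126.1]
ee_rot: [-3.139, -0.011, 0.0]
ft_force: [0.4, 0.4, -2.8]
grip_width: 57.8
```

Run:
```python
from h import *
s=r.sense();print(s["t"],s["position"],s["ft_force"],s["torque"],s["grip_width"])
crop(optics.capture("scene"),200,80,360,300,2.7,"s2")
```

```text
3.5 [ 423.76181113 -167.32908353  126.10372567] [ 0.35425136  0.42102972 -2.76237068] [0.01842306 0.00148119 0.01908658] 57.75779875909817
```

View pics/s2.png

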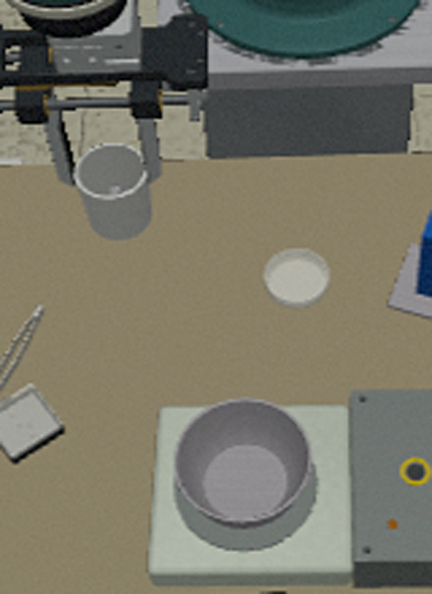

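Request:
jog_arm:
  offset:
    - [0.008,0.006,0]
    - [0.024,0.019,0]
    - [0.044,0.035,0]
    - [0.066,0.053,0]
    - [0.088,0.071,0]
    - [0.106,0.085,0]
    - [0.118,0.095,0]
    - [0.124,0.1,0]
    - [0.124,0.1,0]
    - [0.124,0.1,0]
  spin: [0,0,0,0,0,0,0,0,0,0]
  fingers: [-1,-1,-1,-1,-1,-1,-1,-1,-1,-1]

```text
t: 4.55
position: [546.6, -67.8, 124.7]
ee_rot: [-3.139, -0.01, 0.004]
ft_force: [0.4, 0.7, -1.9]
grip_width: 58.0
```

Run:
```python
from h import *
s=r.sense();print(s["t"],s["position"],s["qd"].round(3),s["ft_force"],s["grip_width"])
m=optics.camera_model("wrist");im=optics.capture("wrist");save("w3",im);np.savez("w3",K=m["K"],cam_to_world=m["cam_to_world"])
print(m["cam_to_world"])
```

```text
4.55 [546.61656731 -67.79732791 124.73104289] [ 0.009 -0.009  0.003  0.004 -0.     0.001  0.001] [ 0.37735596  0.6656073  -1.90528833] 58.014583492967674
[[ 7.74583371e-03 -9.65390239e-01 -2.60694626e-01  6.21827314e+02]
 [-9.99966167e-01 -8.19980558e-03  6.53794168e-04 -6.73162376e+01]
 [-2.76881176e-03  2.60680742e-01 -9.65421092e-01  3.41995770e+02]
 [ 0.00000000e+00  0.00000000e+00  0.00000000e+00  1.00000000e+00]]
```

View pics/w3.png

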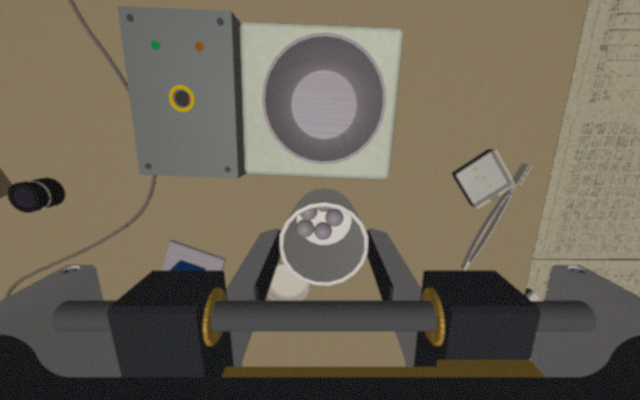

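Run:
```python
from h import *
m=dict(np.load("w3.npz"))
for n,u,v,z in (("near",324,163,84),("far",325,33,84),("l",263,97,84),("r",386,97,84),("hole",181.5,98,58),("deckL",244,177,38),("deckR",389,178,38),("blk",140,175,58)):
    print(n,plane(m,u,v,z).round(1))
im=cv2.cvtColor(cv2.imread("pics/w3.png"),cv2.COLOR_BGR2HSV)
k=cv2.inRange(im,(20,120,100),(35,255,255));k[:,:100]=0;k[150:]=0
c=max(cv2.findContours(k,0,2)[0],key=cv2.contourArea);(e)=cv2.fitEllipse(c);print(e,plane(m,*e[0],58))
```

```text
near [589.5 -67.4  84. ]
far [695.5 -67.4  84. ]
l [645.9 -14.3  84. ]
r [ 646.7 -120.4   84. ]
hole [646.9  68.6  58. ]
deckL [567.8  19.8  38. ]
deckR [ 568.  -138.6   38. ]
blk [572.6 120.1  58. ]
((181.28732299804688, 97.94790649414062), (23.651615142822266, 27.47673797607422), 143.8482208251953) [646.9356961   68.78940165  58.        ]
```

Request:
jog_arm:
  offset:
    - [0,0,-0.01]
    - [0,0,-0.02]
    - [0,0,-0.03]
    - [0.004,0,-0.0305]
    - [0.01,0,-0.0305]
    - [0.017,0,-0.0305]
    - [0.024,0,-0.0305]
    - [0.031,0,-0.0305]
    - [0.031,0,-0.0305]
  spin: [0,0,0,0,0,0,0,0,0]
  fingers: [-1,-1,-1,-1,-1,-1,-1,-1,-1]

```text
t: 5.5
position: [578.4, -67.9, 94.4]
ee_rot: [-3.139, -0.01, 0.003]
ft_force: [-1.2, -0.9, 0.3]
grip_width: 57.8
```

Run:
```python
from h import *
s=r.sense();print(s["t"],s["position"],s["ft_force"],s["grip_width"])
crop(optics.capture("scene"),200,120,400,300,3,"s4")
save("w4",optics.capture("wrist"))
```

```text
5.5 [578.40590929 -67.8773584   94.3694419 ] [-1.21934564 -0.94935299  0.29654133] 57.800414911145495
```

View pics/s4.png

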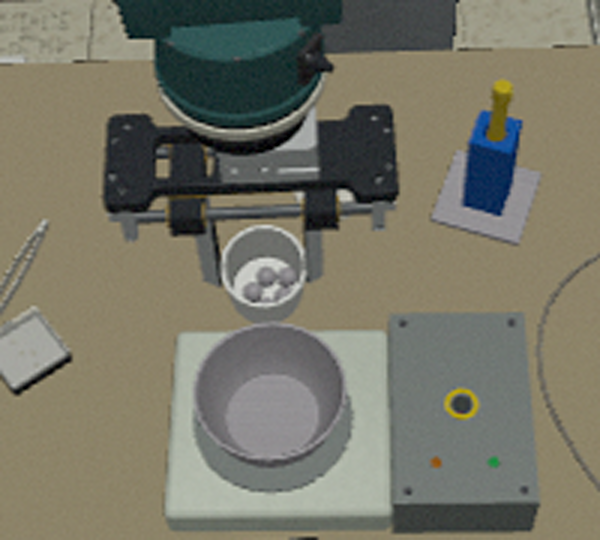

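View pics/w4.png

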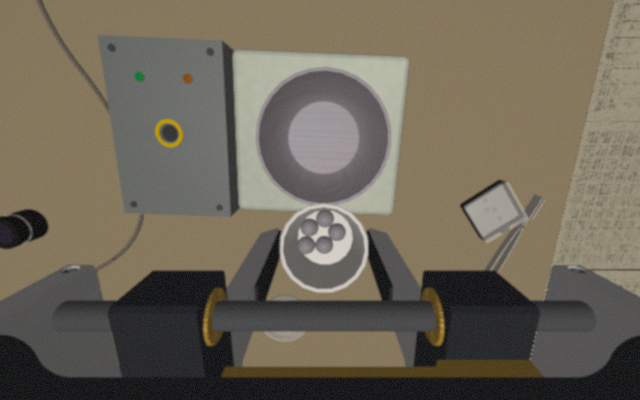

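Request:
jog_arm:
  offset:
    - [0.006,0,0.001]
    - [0.012,0,0.001]
    - [0.018,0,0.001]
    - [0.023,0,0.001]
    - [0.023,0,0.001]
  spin: [0,0,0,0,0]
  fingers: [-1,-1,-1,-1,-1]

```text
t: 6.1
position: [601.3, -67.8, 95.2]
ee_rot: [-3.138, -0.01, 0.003]
ft_force: [-1.6, 0.2, 0.6]
grip_width: 58.0
```

Run:
```python
from h import *
s=r.sense();print(s["t"],s["position"],s["ft_force"],s["grip_width"])
a=optics.capture("scene")[120:300,200:400];b=optics.capture("wrist")[:,150:500]
save("c5",np.hstack([cv2.resize(a,(444,400)),b]))
```

```text
6.1 [601.29947352 -67.84782726  95.16741682] [-1.55582899  0.23707471  0.59818924] 57.970302432616926
```

View pics/c5.png

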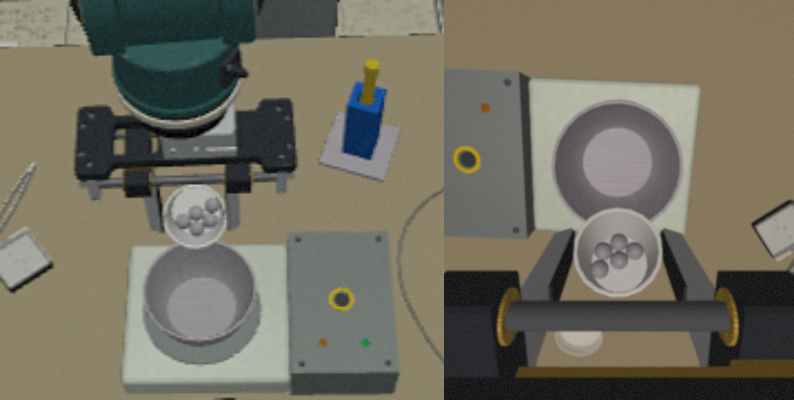

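Run:
```python
from h import *
ms=optics.camera_model("scene");mw=optics.camera_model("wrist")
print("rim ctr",tri(ms,(195*.45+200,215*.45+120),mw,(323,252)))
print("lip front",tri(ms,(195*.45+200,246*.45+120),mw,(323,295)),)
# scene front lip lower = image lower; wrist: front (far from base, +x) is image up
print("front",tri(ms,(195*.45+200,247*.45+120),mw,(323,209)))
print("back",tri(ms,(195*.45+200,184*.45+120),mw,(323,295)))
print("L/R", tri(ms,(165*.45+200,217*.45+120),mw,(661-294,250)))
```

```text
rim ctr (array([584.81190883, -67.81845955, 117.21579244]), np.float64(1.0796437112422863))
lip front (array([914.7160779 , -53.89056565, 660.20711196]), np.float64(31.87257032690484))
front (array([617.63633496, -67.85575836, 114.0722968 ]), np.float64(1.600115655990374))
back (array([561.43017538, -67.38271547, 136.30709792]), np.float64(2.0170857750825304))
L/R (array([594.82897033, -96.41281651, 133.34837015]), np.float64(2.9632549526739402))
```

Run:
```python
from h import *
a=optics.capture("scene");b=optics.capture("wrist");save("s6",a);save("w6",b)
A=cv2.resize(a[180:270,250:350],None,fx=5.5,fy=5.5,interpolation=cv2.INTER_CUBIC)[:480]
B=cv2.resize(b[195:315,255:385],None,fx=4,fy=4,interpolation=cv2.INTER_CUBIC)
save("c6",np.hstack([cv2.resize(A,(390,351)),cv2.resize(B,(390,351))]))
```

```text
(no output)
```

View pics/c6.png

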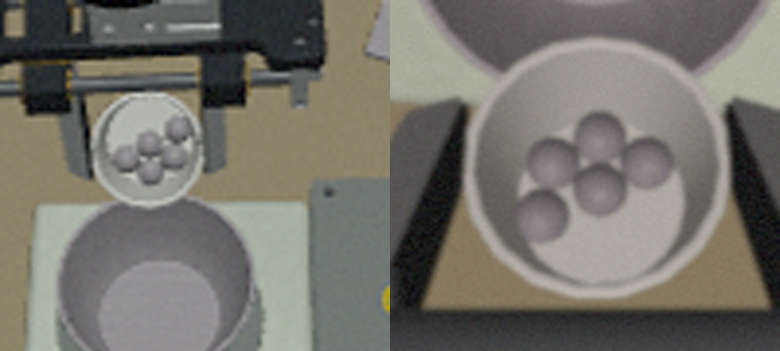

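Run:
```python
from h import *
ms=optics.camera_model("scene");mw=optics.camera_model("wrist")
k=390/520; 
W=lambda u,v:((u-390)/3.0+255, v/(351/480)/4+195)
S=lambda u,v:(u/ (390/550)/5.5+250, v/(351/480)/5.5+180)
print(r.sense()["position"])
w=lambda *a:np.array(W(*a)).round(1)
print("wrist rim",W(598,167),"scene rim",S(148,149))
for n,a,b in (("front",(148,206),(598,40)),("back",(148,93),(598,296)),("ctr",(148,149.5),(598,168)),("left(y+)",(202,150),(463,170)),("right",(92,150),(730,165))):
    print(n,S(*a),W(*b),tri(ms,S(*a),mw,W(*b)))
for p in ((617,-68,135),(601,-68,114),(590,-68,125)): print(p,proj(mw,p),proj(ms,p))
```

```text
[600.69021956 -67.88616829  95.34007471]
wrist rim (324.3333333333333, 252.0940170940171) scene rim (287.94871794871796, 217.04739704739706)
front (287.94871794871796, 231.21989121989122) (324.3333333333333, 208.67521367521368) (array([617.12503737, -68.19344449, 112.55557232]), np.float64(0.22856792888605681))
back (287.94871794871796, 203.12354312354313) (324.3333333333333, 296.1965811965812) (array([554.46615608, -67.97425049, 125.89925917]), np.float64(4.007730611890786))
ctr (287.94871794871796, 217.17171717171718) (324.3333333333333, 252.43589743589743) (array([577.15616892, -68.53919618, 102.44980299]), np.float64(0.24966011755661244))
left(y+) (301.7948717948718, 217.2960372960373) (279.3333333333333, 253.11965811965814) (array([589.86726263, -37.40157657, 125.71846723]), np.float64(5.59199170037571))
right (273.5897435897436, 217.2960372960373) (368.3333333333333, 251.4102564102564) (array([592.53562212, -97.89889105, 131.05802822]), np.float64(2.848195063069472))
(617, -68, 135) [324.23143476 218.3450694 ] [287.49953383 225.72743662]
(601, -68, 114) [324.04668691 229.8084324 ] [288.01961001 224.10071719]
(590, -68, 125) [323.91795713 249.50072787] [287.7066635  216.85207661]
```

Run:
```python
from h import *
m=dict(np.load("w3.npz")); print(plane(m,324,243,169.7))
ms=optics.camera_model("scene")
# w3 state tcp 546.6; use s2: tcp 423.8,-167.3,126.1
for p in ((423.8,-167.3,126.1+18.8+26),): print(proj(ms,p))
# s2 rim centre px
print(111/2.7+200,171/2.7+80)
print(plane(ms,111/2.7+200,171/2.7+80,171))
```

```text
[547.59552395 -67.83961169 169.7       ]
[240.63353309 142.2685207 ]
241.11111111111111 143.33333333333331
[ 426.9407072  -166.09362614  171.        ]
```

Request:
jog_arm:
  offset:
    - [-0.004,0,0.002]
    - [-0.012,0,0.004]
    - [-0.022,0,0.006]
    - [-0.034,-0.004,0.006]
    - [-0.048,-0.012,0.006]
    - [-0.062,-0.022,0.006]
    - [-0.073,-0.032,0.006]
    - [-0.08,-0.04,0.003]
    - [-0.081,-0.042,0]
    - [-0.081,-0.042,0]
  spin: [0,0,0,0,0,0,0,0,0,0]
  fingers: [-1,-1,-1,-1,-1,-1,-1,-1,-1,-1]

```text
t: 7.3
position: [519.5, -110.1, 94.9]
ee_rot: [-3.138, -0.009, 0.003]
ft_force: [0.1, 0.0, -1.0]
grip_width: 57.9
```

```bash
cat > look.py <<'E'
from h import *
import sys
n=sys.argv[1]
s=r.sense();print(s["t"],s["position"].round(1),s["ee_rot"].round(3),s["ft_force"].round(1),round(s["grip_width"],1))
mw=optics.camera_model("wrist")
b=optics.capture("wrist");a=optics.capture("scene");save("s"+n,a);save("w"+n,b);np.savez("w"+n,**mw)
ms=optics.camera_model("scene")
p=s["position"]; u,v=proj(ms,[p[0],p[1],p[2]+20]);u0=int(np.clip(u-65,0,510));v0=int(np.clip(v-75,0,270))
A=cv2.resize(a[v0:v0+130,u0:u0+130],(400,400),interpolation=cv2.INTER_CUBIC)
B=cv2.resize(b[150:350,223:423],(400,400),interpolation=cv2.INTER_CUBIC)
save("c"+n,np.hstack([A,B]));print("scene crop",u0,v0,"scale 3.077; wrist crop 223,150 scale 2")
E
python3 look.py 7
```

```text
7.3 [ 519.5 -110.1   94.9] [-3.138e+00 -9.000e-03  3.000e-03] [ 0.1  0.  -1. ] 57.9
scene crop 203 117 scale 3.077; wrist crop 223,150 scale 2
```

View pics/c7.png

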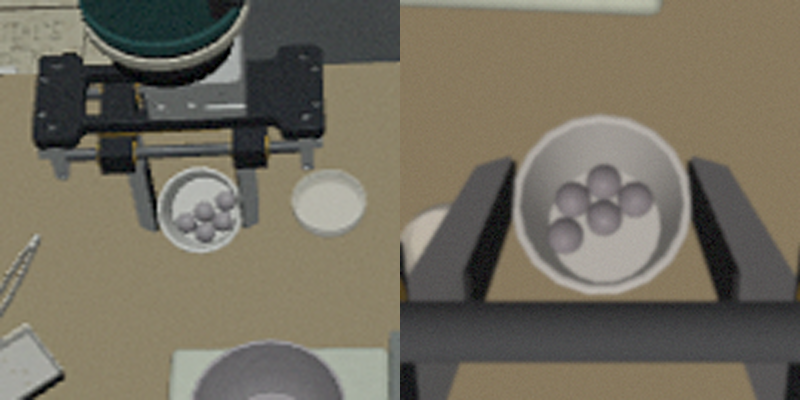

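Request:
jog_arm:
  offset:
    - [0,0,-0.01]
    - [0,0,-0.025]
    - [0,0,-0.04]
    - [0,0,-0.05]
    - [0,0,-0.055]
    - [0,0,-0.055]
  spin: [0,0,0,0,0,0]
  fingers: [-1,-1,-1,-1,-1,-1]

```text
t: 8.0
position: [519.8, -109.2, 39.6]
ee_rot: [-3.138, -0.011, 0.004]
ft_force: [0.2, 0.8, -1.0]
grip_width: 57.5
```

```bash
python3 look.py 8
```

```text
8.0 [ 519.8 -109.2   39.6] [-3.138 -0.011  0.004] [ 0.2  0.8 -1. ] 57.5
scene crop 205 130 scale 3.077; wrist crop 223,150 scale 2
```

View pics/c8.png

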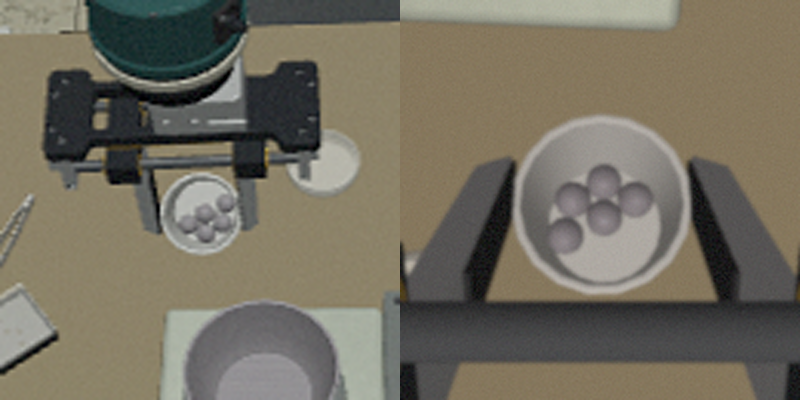

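Request:
jog_arm:
  offset:
    - [0,0,-0.003]
    - [0,0,-0.006]
    - [0,0,-0.006]
  spin: [0,0,0]
  fingers: [-1,-1,-1]

```text
t: 8.4
position: [520.2, -109.4, 34.3]
ee_rot: [-3.138, -0.011, 0.003]
ft_force: [-0.6, -0.3, -1.0]
grip_width: 57.5
```

Request:
jog_arm:
  offset:
    - [0,0,-0.003]
    - [0,0,-0.006]
    - [0,0,-0.006]
  spin: [0,0,0]
  fingers: [-1,-1,-1]

```text
t: 8.7
position: [520.0, -109.4, 27.8]
ee_rot: [-3.138, -0.011, 0.003]
ft_force: [-0.7, -0.6, -1.2]
grip_width: 57.7
```

Request:
jog_arm:
  offset:
    - [0,0,-0.003]
    - [0,0,-0.005]
    - [0,0,-0.005]
  spin: [0,0,0]
  fingers: [-1,-1,-1]

```text
t: 9.0
position: [519.7, -109.3, 22.5]
ee_rot: [-3.138, -0.011, 0.004]
ft_force: [-0.1, 0.1, -0.1]
grip_width: 57.9
```

```bash
python3 look.py 9
```

```text
9.0 [ 519.7 -109.3   22.5] [-3.138 -0.011  0.004] [-0.1  0.1 -0.1] 57.9
scene crop 206 134 scale 3.077; wrist crop 223,150 scale 2
```

View pics/c9.png

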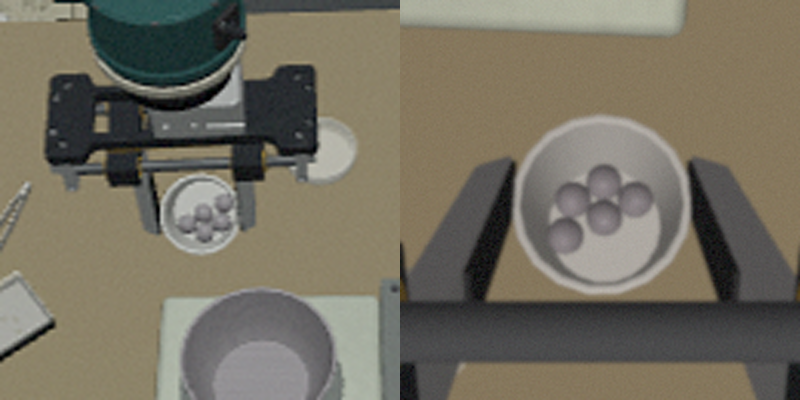

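Request:
jog_arm:
  offset:
    - [0,0,0]
    - [0,0,0]
    - [0,0,0]
    - [0,0,0]
  spin: [0,0,0,0]
  fingers: [-1,-1,-1,-1]
  force: 4

```text
t: 9.5
position: [520.0, -109.4, 22.9]
ee_rot: [-3.138, -0.011, 0.003]
ft_force: [0.3, -0.2, -2.3]
grip_width: 58.2
```

```bash
python3 look.py 10
```

```text
9.5 [ 520.  -109.4   22.9] [-3.138e+00 -1.100e-02  3.000e-03] [ 0.3 -0.2 -2.3] 58.2
scene crop 206 134 scale 3.077; wrist crop 223,150 scale 2
```

View pics/c10.png

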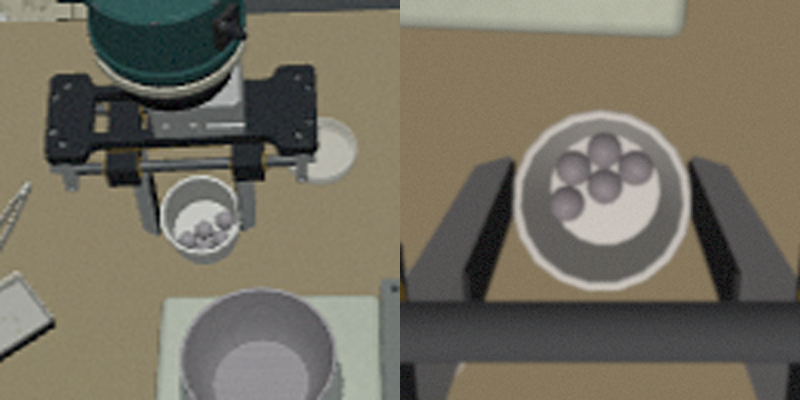

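Request:
jog_arm:
  offset:
    - [0,0,-0.003]
    - [0,0,-0.006]
    - [0,0,-0.009]
    - [0,0,-0.009]
    - [0,0,-0.009]
  spin: [0,0,0,0,0]
  fingers: [-1,-1,-1,-1,-1]
  force: 3

```text
t: 10.1
position: [519.8, -109.3, 13.6]
ee_rot: [-3.138, -0.011, 0.004]
ft_force: [-0.3, -0.3, 0.1]
grip_width: 58.1
```

```bash
python3 look.py 11
```

```text
10.1 [ 519.8 -109.3   13.6] [-3.138 -0.011  0.004] [-0.3 -0.3  0.1] 58.1
scene crop 206 136 scale 3.077; wrist crop 223,150 scale 2
```

View pics/c11.png

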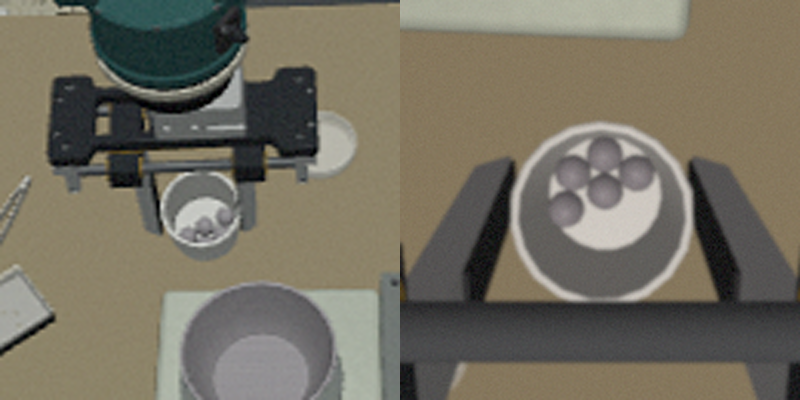

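Request:
jog_arm:
  offset:
    - [0,0,0]
    - [0,0,0]
    - [0,0,0]
    - [0,0,0]
  spin: [0,0,0,0]
  fingers: [0.35,0.45,0.6,0.6]

```text
t: 10.6
position: [519.8, -109.3, 13.7]
ee_rot: [-3.138, -0.011, 0.004]
ft_force: [-0.3, 0.6, -0.2]
grip_width: 74.5
```

```bash
python3 look.py 12
```

```text
10.6 [ 519.8 -109.3   13.7] [-3.138 -0.011  0.004] [-0.3  0.6 -0.2] 74.5
scene crop 206 136 scale 3.077; wrist crop 223,150 scale 2
```

View pics/c12.png

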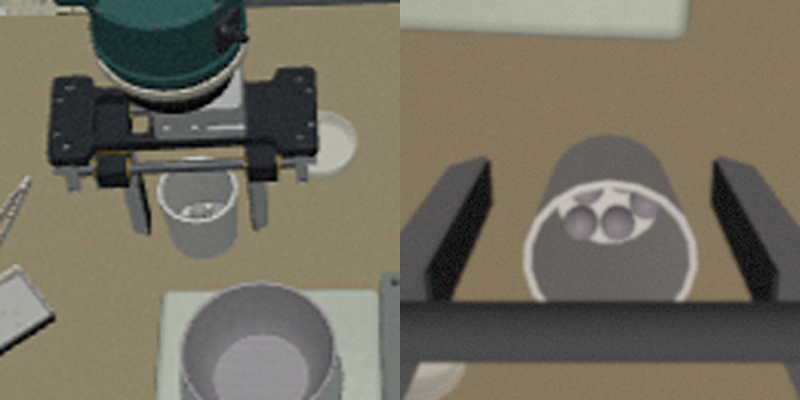

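Request:
jog_arm:
  offset:
    - [0,0,0]
    - [0,0,0]
    - [0,0,0]
  spin: [0,0,0]
  fingers: [0.6,0.6,0.6]

```text
t: 11.0
position: [519.8, -109.3, 13.7]
ee_rot: [-3.138, -0.011, 0.004]
ft_force: [0.2, -0.2, -0.1]
grip_width: 74.9
```

```bash
python3 look.py 13
```

```text
11.0 [ 519.8 -109.3   13.7] [-3.138 -0.011  0.004] [ 0.2 -0.2 -0.1] 74.9
scene crop 206 136 scale 3.077; wrist crop 223,150 scale 2
```

View pics/c13.png

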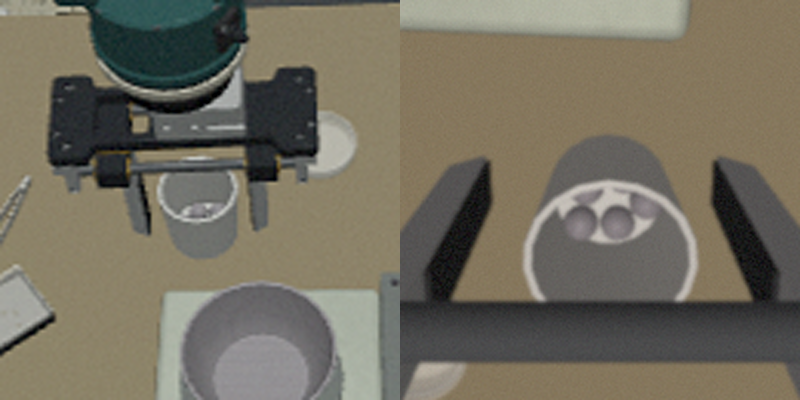

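Run:
```python
from h import *
m=dict(np.load("w13.npz"));ms=optics.camera_model("scene")
print(plane(m,328.5,150+183/2,60),"front lip; side l/r:",plane(m,223+125/2,150+125,60),plane(m,223+297/2,150+125,60))
print(plane(ms,206+198/3.077,136+189/3.077,60), plane(ms,206+198/3.077,136+221/3.077,60),plane(ms,206+199/3.077,136+257/3.077,0))
```

```text
[ 522.43756149 -112.32305449   60.        ] front lip; side l/r: [497.7686955  -83.54450759  60.        ] [ 498.34713824 -141.69502684   60.        ]
[ 497.10423659 -110.95497108   60.        ] [ 525.34445903 -110.51916498   60.        ] [ 520.35365045 -114.95306719    0.        ]
```

Request:
jog_arm:
  offset:
    - [0,0,0.005]
    - [-0.008,-0.0025,0.01]
    - [-0.018,-0.0025,0.015]
    - [-0.026,-0.0025,0.015]
    - [-0.026,-0.0025,0.015]
    - [-0.026,-0.0025,0.015]
  spin: [0,0,0,0,0,0]
  fingers: [1,1,1,1,1,1]
  force: 10

```text
t: 11.7
position: [493.7, -111.9, 28.9]
ee_rot: [-3.138, -0.011, 0.004]
ft_force: [0.0, 0.4, 0.5]
grip_width: 94.2
```

Request:
jog_arm:
  offset:
    - [0,0,0]
    - [0,0,0]
    - [0,0,0]
    - [0,0,0]
    - [0,0,0]
    - [0,0,0]
  spin: [0,0,0,0,0,0]
  fingers: [0.5,0.35,0,-1,-1,-1]
  force: 10

```text
t: 12.3
position: [493.7, -111.9, 28.8]
ee_rot: [-3.138, -0.011, 0.004]
ft_force: [0.4, 0.8, 0.9]
grip_width: 49.4
```

```bash
python3 look.py 14
```

```text
12.3 [ 493.7 -111.9   28.8] [-3.138 -0.011  0.004] [0.4 0.8 0.9] 49.4
scene crop 205 123 scale 3.077; wrist crop 223,150 scale 2
```

View pics/c14.png

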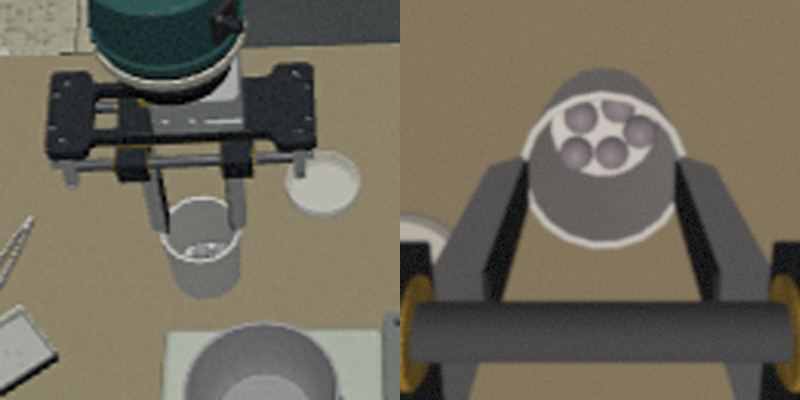

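Run:
```python
from h import *
m=dict(np.load("w14.npz"));ms=optics.camera_model("scene")
for v in (92,247): print(plane(m,223+205/2,150+v/2,60))
print(plane(ms,205+201/3.077,123+198/3.077,60), plane(ms,205+201/3.077,123+262/3.077,60))
for y in (-111.9-25,-111.9+25): print("pads proj",(proj(m,[493.7,y,48])-[223,150])*2)
print("pads proj",(proj(m,[493.7,-137,29])-[223,150])*2)
m=dict(np.load("w13.npz"))
for v in (183,):print(plane(m,223+205/2,150+v/2,60))
m=dict(np.load("w3.npz"))
print("fit:",proj(m,[546.6,-67.8,124.7+18.8]),proj(m,[546.6,-67.8,124.7]))
```

```text
[ 523.24450043 -112.73037496   60.        ]
[ 464.6214437 -113.3115307   60.       ]
[ 468.95393564 -111.44759106   60.        ] [ 526.21086717 -110.5623387    60.        ]
pads proj [268.62489488 161.53433868]
pads proj [135.12530134 160.38860816]
pads proj [263.58301525 144.83266582]
[ 522.41898094 -110.3622526    60.        ]
fit: [323.95559637 230.27360936] [323.97195881 222.05814545]
```

Run:
```python
from h import *
ms=optics.camera_model("scene")
for p in ([493.7,-137,29],[493.7,-142,29],[493.7,-87,29],[475,-140,29],[494,-112,60]): print(p,(proj(ms,p)-[205,123])*3.077)
a=cv2.imread("pics/s14.png")[:,:,::-1];b=cv2.imread("pics/w14.png")[:,:,::-1]
A=cv2.resize(a[170:225,240:295],(400,400),interpolation=cv2.INTER_CUBIC)
B=cv2.resize(b[180:280,273:373],(400,400),interpolation=cv2.INTER_CUBIC)
save("c14b",np.hstack([A,B]))
```

```text
[493.7, -137, 29] [170.52722207 248.70536437]
[493.7, -142, 29] [163.97931507 248.92601908]
[493.7, -87, 29] [235.92442122 246.50157623]
[475, -140, 29] [167.28746385 228.45523752]
[494, -112, 60] [199.74114763 225.58350614]
```

View pics/c14b.png

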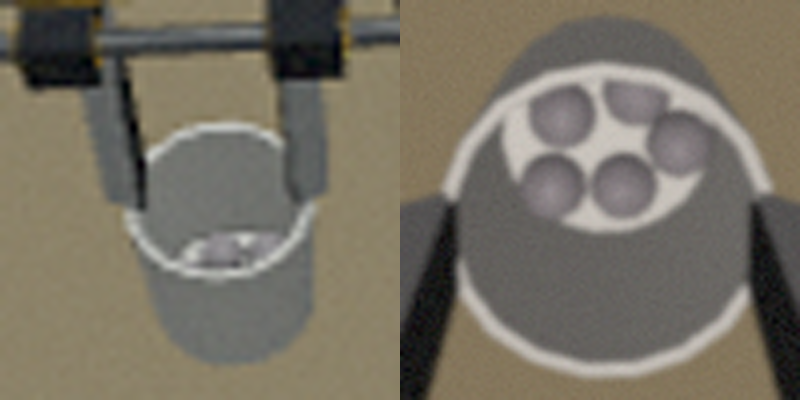

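Run:
```python
from h import *
ms=optics.camera_model("scene");m=dict(np.load("w14.npz"))
print(tri(ms,(259.9,198.9),m,(363,230)))
print(tri(ms,(255,198),m,(372,230)))
b=cv2.imread("pics/w13.png")[:,:,::-1]; a=cv2.imread("pics/s13.png")[:,:,::-1]
A=cv2.resize(a[170:225,240:305],(473,400),interpolation=cv2.INTER_CUBIC)
B=cv2.resize(b[200:320,255:353],(327,400),interpolation=cv2.INTER_CUBIC)
save("c13b",np.hstack([A,B]))
s=r.sense();print(s["position"],s["grip_width"])
```

```text
(array([ 498.60754782, -137.2987705 ,   58.3194275 ]), np.float64(4.548537288420589))
(array([ 500.73217517, -145.08860119,   65.03512725]), np.float64(0.7084606393544745))
[ 493.71856266 -111.89152128   28.83872492] 41.363523379913254
```

View pics/c13b.png

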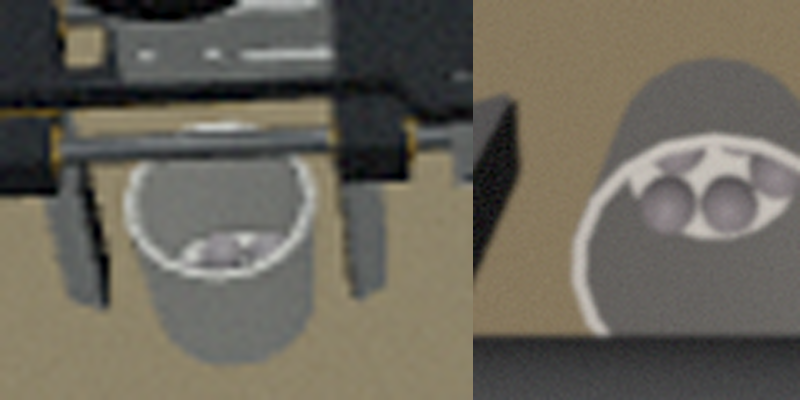

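View pics/w14.png

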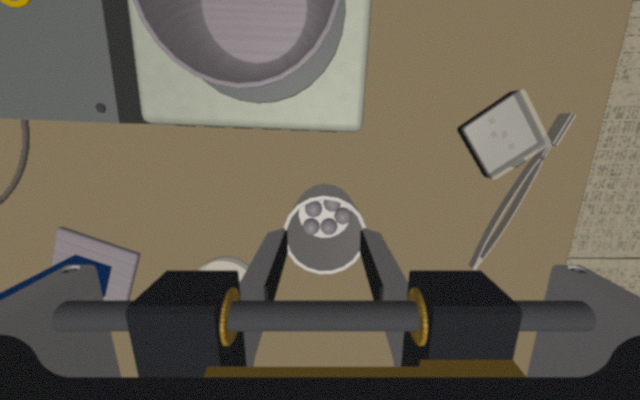

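Run:
```python
from h import *
ms=optics.camera_model("scene");m=dict(np.load("w13.npz"))
# -y finger tip front corner: scene (254.4,212.2); wrist: crop c13 (712..,160)->
print(tri(ms,(254.4,212.2),m,(223+(713-400)/2,150+160/2)))
for z in (14,30,45): print(z,proj(ms,[519.8+8,-109.3-37.3,z]),proj(m,[519.8+8,-109.3-37.3,z]))
s=r.sense();print(s["t"],s["grip_width"])
```

```text
(array([ 523.70982976, -148.95180023,   41.07870598]), np.float64(0.43146202141184353))
14 [256.58092443 219.67328344] [370.27804096 213.16784719]
30 [255.8184886  216.14401881] [373.63418087 219.50663846]
45 [255.08637592 212.75511797] [377.25844075 226.35183191]
12.4 41.363523379913254
```

Request:
jog_arm:
  offset:
    - [0,0,0.002]
    - [0,0,0.004]
    - [0,0,0.004]
    - [0,0,0.004]
    - [0,0,0.004]
    - [0,0,0.004]
  spin: [0,0,0,0,0,0]
  fingers: [1,1,1,1,1,1]

```text
t: 13.0
position: [493.6, -111.9, 32.8]
ee_rot: [-3.138, -0.011, 0.004]
ft_force: [0.0, 0.0, 0.2]
grip_width: 86.0
```

```bash
python3 look.py 15
```

```text
13.0 [ 493.6 -111.9   32.8] [-3.138 -0.011  0.004] [0.  0.  0.2] 86.0
scene crop 205 122 scale 3.077; wrist crop 223,150 scale 2
```

View pics/c15.png

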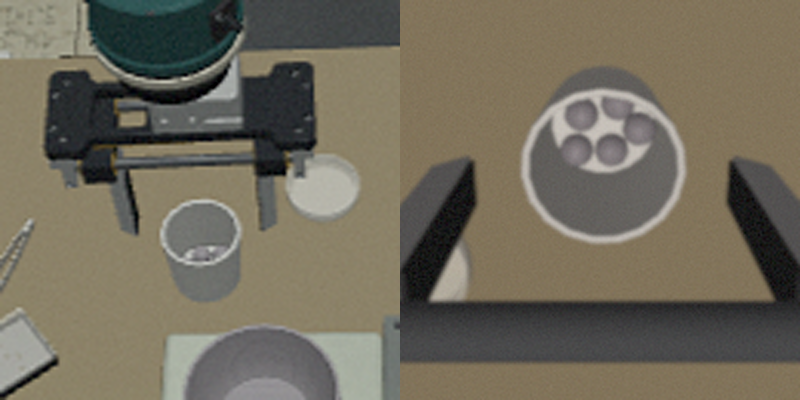

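Run:
```python
from h import *
ms=optics.camera_model("scene");m=dict(np.load("w15.npz"))
print(tri(ms,(249.85,198.05),m,(390.5,230)))
print(tri(ms,(205+258/3.077,122+231/3.077),m,(223+75/2,230)))
print(tri(ms,(249.85,198.05),m,(223+329/2,150+101)))
b=cv2.imread("pics/w15.png")[:,:,::-1]; a=cv2.imread("pics/s15.png")[:,:,::-1]
A=cv2.resize(a[165:225,235:305],(460,394),interpolation=cv2.INTER_CUBIC)
B=cv2.resize(b[200:320,353:451],(322,394),interpolation=cv2.INTER_CUBIC)
save("c15b",np.hstack([A,B]))
```

```text
(array([ 499.44665981, -157.90990136,   64.33687161]), np.float64(1.3599769357294567))
(array([498.49019226, -67.69021271,  62.49921239]), np.float64(2.189024252713346))
(array([ 457.08628444, -169.38577514,    3.45995556]), np.float64(7.0505473502057745))
```

View pics/c15b.png

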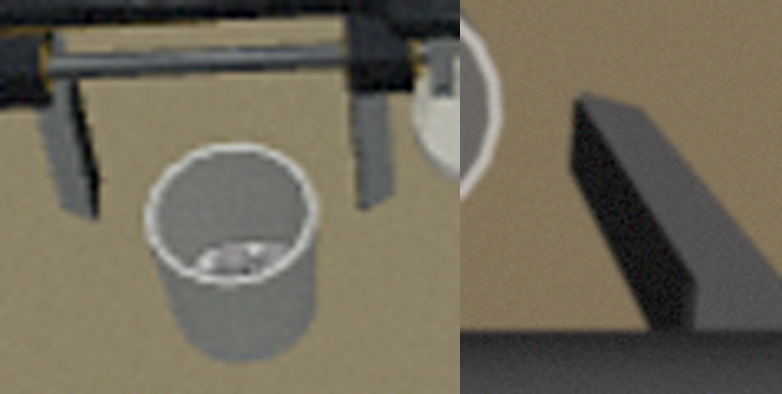

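Request:
jog_arm:
  offset:
    - [0,0,0]
    - [0,0,-0.008]
    - [0,0,-0.018]
    - [0,0,-0.025]
    - [0,0,-0.027]
    - [0,0,-0.027]
  spin: [0,0,0,0,0,0]
  fingers: [1,1,1,1,1,1]
  force: 12

```text
t: 13.7
position: [493.4, -111.8, 5.3]
ee_rot: [-3.138, -0.011, 0.005]
ft_force: [0.3, -0.3, -0.1]
grip_width: 94.1
```

Request:
jog_arm:
  offset:
    - [0,0,0]
    - [0,0,0]
    - [0,0,0]
    - [0,0,0]
    - [0,0,0]
    - [0,0,0]
  spin: [0,0,0,0,0,0]
  fingers: [0.4,0.2,0,-1,-1,-1]
  force: 12

```text
t: 14.3
position: [493.5, -111.9, 5.4]
ee_rot: [-3.138, -0.011, 0.005]
ft_force: [-0.4, -0.3, 2.1]
grip_width: 57.9
```

```bash
python3 look.py 16
```

```text
14.3 [ 493.5 -111.9    5.4] [-3.138 -0.011  0.005] [-0.4 -0.3  2.1] 57.9
scene crop 206 129 scale 3.077; wrist crop 223,150 scale 2
```

View pics/c16.png

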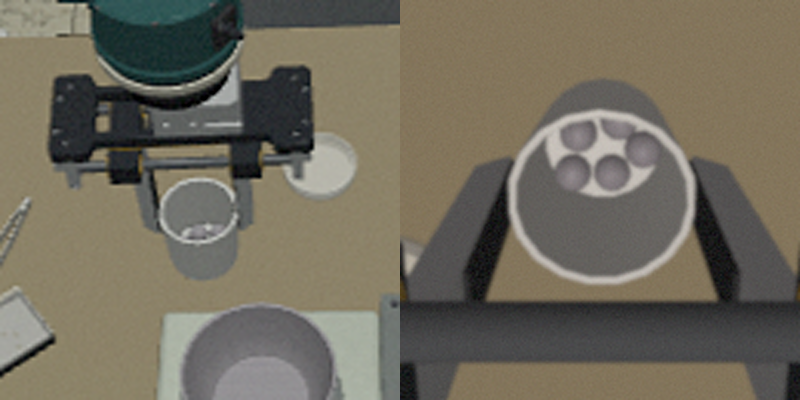

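Request:
jog_arm:
  offset:
    - [0,0,0.01]
    - [0,0,0.03]
    - [0,0,0.055]
    - [0.004,0.003,0.08]
    - [0.014,0.011,0.095]
    - [0.026,0.02,0.1]
    - [0.038,0.03,0.1]
    - [0.049,0.039,0.1]
    - [0.0565,0.0445,0.1]
    - [0.0565,0.0445,0.1]
  spin: [0,0,0,0,0,0,0,0,0,0]
  fingers: [-1,-1,-1,-1,-1,-1,-1,-1,-1,-1]

```text
t: 15.4
position: [550.4, -66.1, 104.4]
ee_rot: [-3.137, -0.013, 0.007]
ft_force: [-0.8, 0.0, -1.5]
grip_width: 57.8
```

Request:
jog_arm:
  offset:
    - [0,0,-0.008]
    - [0,0,-0.016]
    - [0,0,-0.022]
    - [0,0,-0.024]
    - [0.004,0,-0.024]
    - [0.01,0,-0.023]
    - [0.016,0,-0.0215]
    - [0.022,0,-0.02]
    - [0.028,0,-0.0185]
    - [0.028,0,-0.0185]
  spin: [0,0,0,0,0,0,0,0,0,0]
  fingers: [-1,-1,-1,-1,-1,-1,-1,-1,-1,-1]

```text
t: 16.4
position: [579.3, -66.0, 86.2]
ee_rot: [-3.137, -0.013, 0.006]
ft_force: [-1.1, 0.4, 0.9]
grip_width: 58.0
```

```bash
python3 look.py 17
```

```text
16.4 [579.3 -66.   86.2] [-3.137 -0.013  0.006] [-1.1  0.4  0.9] 58.0
scene crop 224 142 scale 3.077; wrist crop 223,150 scale 2
```

View pics/c17.png

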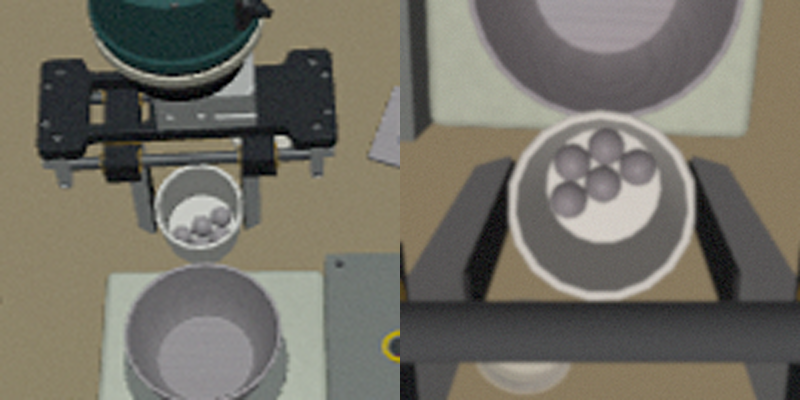

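Request:
jog_arm:
  offset:
    - [0.005,0,0.001]
    - [0.01,0,0.001]
    - [0.016,0,0.001]
    - [0.0225,0,0]
    - [0.028,0,-0.002]
    - [0.034,0,-0.005]
    - [0.034,0,-0.005]
  spin: [0,0,0,0,0,0,0]
  fingers: [-1,-1,-1,-1,-1,-1,-1]

```text
t: 17.2
position: [613.2, -66.0, 80.4]
ee_rot: [-3.137, -0.014, 0.006]
ft_force: [0.1, 0.1, 2.1]
grip_width: 57.9
```

```bash
python3 look.py 18
```

```text
17.2 [613.2 -66.   80.4] [-3.137 -0.014  0.006] [0.1 0.1 2.1] 57.9
scene crop 224 157 scale 3.077; wrist crop 223,150 scale 2
```

View pics/c18.png

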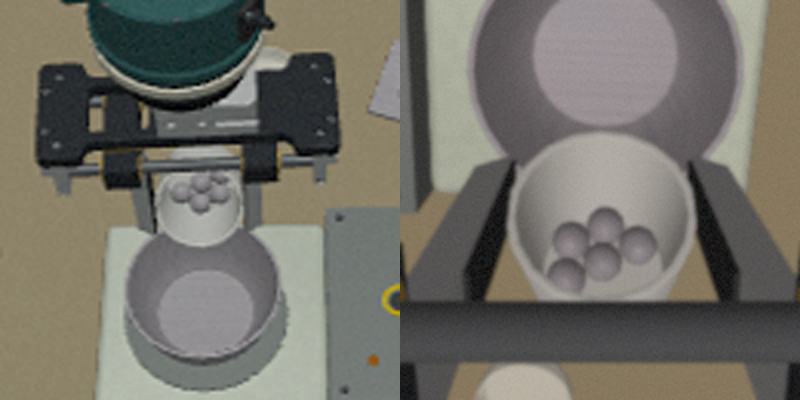

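Request:
jog_arm:
  offset:
    - [0.005,0,-0.003]
    - [0.01,0,-0.007]
    - [0.013,0,-0.01]
    - [0.0155,0,-0.0135]
    - [0.018,0,-0.017]
    - [0.02,0,-0.021]
    - [0.02,0,-0.021]
    - [0.02,0,-0.021]
  spin: [0,0,0,0,0,0,0,0]
  fingers: [-1,-1,-1,-1,-1,-1,-1,-1]

```text
t: 18.1
position: [632.2, -66.0, 59.4]
ee_rot: [-3.137, -0.014, 0.008]
ft_force: [0.8, 0.6, 2.0]
grip_width: 58.1
```

```bash
python3 look.py 19
```

```text
18.1 [632.2 -66.   59.4] [-3.137 -0.014  0.008] [0.8 0.6 2. ] 58.1
scene crop 224 170 scale 3.077; wrist crop 223,150 scale 2
```

View pics/c19.png

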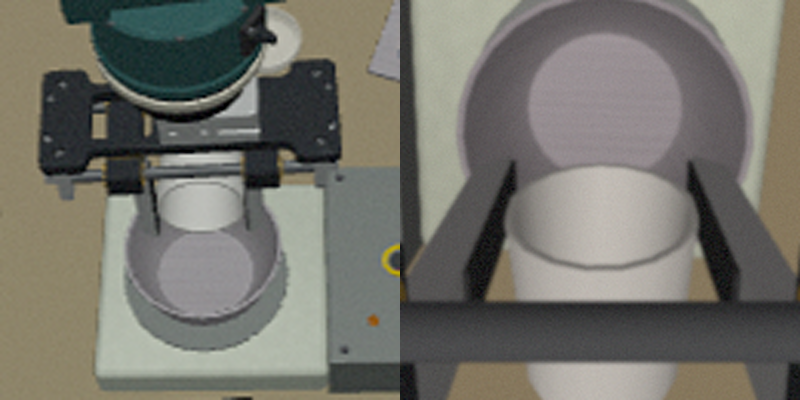

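Request:
jog_arm:
  offset:
    - [0.002,0,-0.004]
    - [0.003,0,-0.008]
    - [0.004,0,-0.011]
    - [0.004,0,-0.011]
    - [0.004,0,-0.011]
  spin: [0,0,0,0,0]
  fingers: [-1,-1,-1,-1,-1]

```text
t: 18.7
position: [636.0, -65.9, 48.3]
ee_rot: [-3.137, -0.014, 0.008]
ft_force: [2.4, -0.4, 1.6]
grip_width: 58.2
```

```bash
python3 look.py 20
```

```text
18.7 [636.  -65.9  48.3] [-3.137 -0.014  0.008] [ 2.4 -0.4  1.6] 58.2
scene crop 225 174 scale 3.077; wrist crop 223,150 scale 2
```

View pics/c20.png

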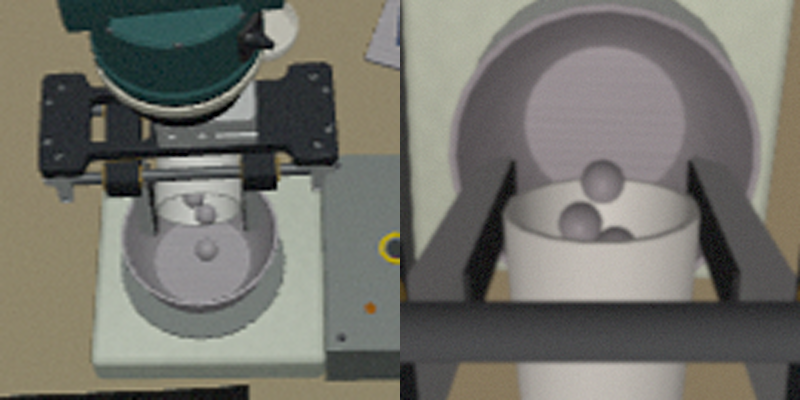

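Balls are rolling out. I'll tilt a little more and hold.

Request:
jog_arm:
  offset:
    - [0.001,0,-0.003]
    - [0.002,0,-0.006]
    - [0.002,0,-0.006]
    - [0.002,0,-0.006]
    - [0.002,0,-0.006]
    - [0.002,0,-0.006]
  spin: [0,0,0,0,0,0]
  fingers: [-1,-1,-1,-1,-1,-1]

```text
t: 19.4
position: [637.7, -66.0, 42.4]
ee_rot: [-3.137, -0.013, 0.009]
ft_force: [1.5, -0.3, 1.7]
grip_width: 57.9
```

```bash
python3 look.py 21
```

```text
19.4 [637.7 -66.   42.4] [-3.137 -0.013  0.009] [ 1.5 -0.3  1.7] 57.9
scene crop 225 176 scale 3.077; wrist crop 223,150 scale 2
```

View pics/c21.png

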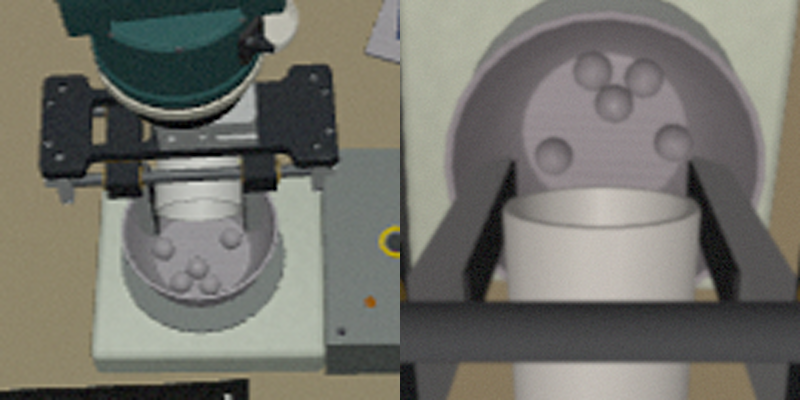

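Request:
jog_arm:
  offset:
    - [0,0,0.012]
    - [0,0,0.024]
    - [-0.004,0,0.031]
    - [-0.014,0,0.031]
    - [-0.026,0,0.031]
    - [-0.036,0,0.031]
    - [-0.042,0,0.03]
    - [-0.042,0,0.028]
    - [-0.042,0,0.027]
  spin: [0,0,0,0,0,0,0,0,0]
  fingers: [-1,-1,-1,-1,-1,-1,-1,-1,-1]
  force: 6

```text
t: 20.4
position: [595.8, -66.0, 69.2]
ee_rot: [-3.137, -0.013, 0.009]
ft_force: [0.1, -0.0, -1.4]
grip_width: 58.1
```

```bash
python3 look.py 22
```

```text
20.4 [595.8 -66.   69.2] [-3.137 -0.013  0.009] [ 0.1 -0.  -1.4] 58.1
scene crop 224 152 scale 3.077; wrist crop 223,150 scale 2
```

View pics/c22.png

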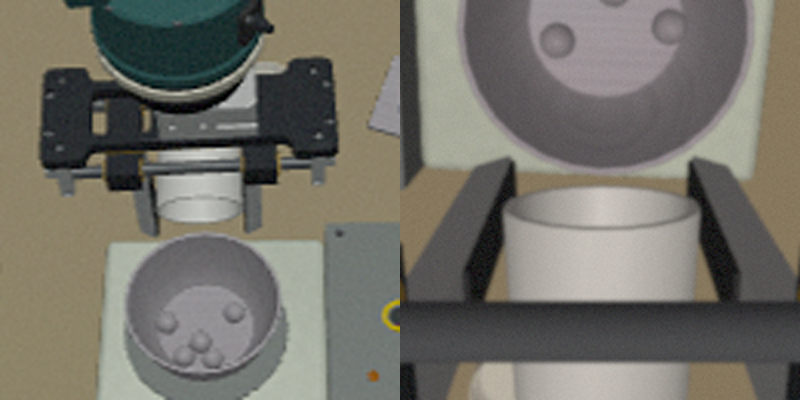

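Run:
```python
from h import *
ms=optics.camera_model("scene");m=dict(np.load("w22.npz"))
S=lambda u,v:(224+u/3.077,152+v/3.077); W=lambda u,v:(223+(u-400)/2,150+v/2)
for n,a,b in (("low",(200,222),(602,187)),("high",(200,196),(602,226)),("bowl near",(200,235),(602,172))):
    print(n,tri(ms,S(*a),m,W(*b)))
```

```text
low (array([584.21919339, -66.79280119,  85.23933353]), np.float64(1.2158033404055328))
high (array([588.36714181, -65.74939306, 126.17275695]), np.float64(1.1771413362654561))
bowl near (array([580.97856751, -67.39527595,  61.56635608]), np.float64(2.493651861062824))
```

Request:
jog_arm:
  offset:
    - [0.007,0,0.002]
    - [0.014,0,0.002]
    - [0.016,0,-0.002]
    - [0.016,0,-0.005]
    - [0.012,0,-0.006]
    - [0.007,0,-0.007]
    - [0.002,0,-0.009]
    - [-0.003,0,-0.011]
    - [-0.006,0,-0.013]
    - [-0.006,0,-0.013]
  spin: [0,0,0,0,0,0,0,0,0,0]
  fingers: [-1,-1,-1,-1,-1,-1,-1,-1,-1,-1]
  force: 6

```text
t: 21.5
position: [589.4, -66.0, 55.9]
ee_rot: [-3.137, -0.013, 0.01]
ft_force: [-0.3, -0.6, -0.7]
grip_width: 58.2
```

```bash
python3 look.py 23
```

```text
21.5 [589.4 -66.   55.9] [-3.137 -0.013  0.01 ] [-0.3 -0.6 -0.7] 58.2
scene crop 224 153 scale 3.077; wrist crop 223,150 scale 2
```

View pics/c23.png

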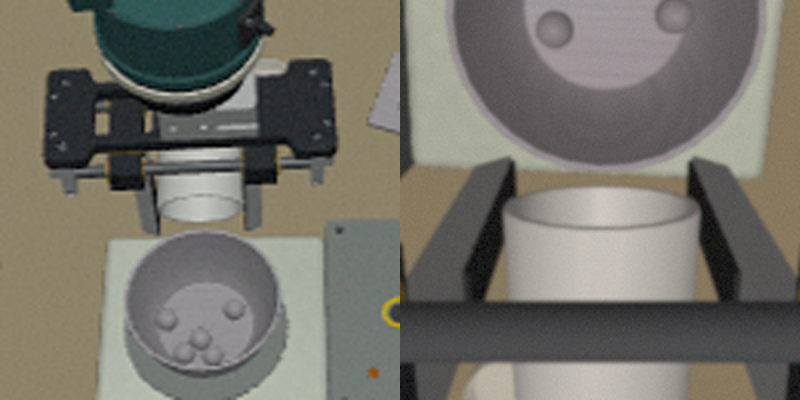

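Request:
jog_arm:
  offset:
    - [-0.004,0,0.01]
    - [-0.012,-0.004,0.018]
    - [-0.024,-0.012,0.02]
    - [-0.04,-0.022,0.02]
    - [-0.056,-0.032,0.018]
    - [-0.07,-0.04,0.005]
    - [-0.08,-0.044,-0.015]
    - [-0.085,-0.044,-0.032]
    - [-0.085,-0.044,-0.043]
    - [-0.085,-0.044,-0.043]
  spin: [0,0,0,0,0,0,0,0,0,0]
  fingers: [-1,-1,-1,-1,-1,-1,-1,-1,-1,-1]
  force: 6

```text
t: 22.6
position: [504.1, -110.2, 12.4]
ee_rot: [-3.137, -0.013, 0.011]
ft_force: [0.1, 0.7, 0.0]
grip_width: 58.1
```

Request:
jog_arm:
  offset:
    - [0,0,0]
    - [0,0,0]
    - [0,0,0]
    - [0,0,0]
  spin: [0,0,0,0]
  fingers: [-1,-1,-1,-1]
  force: 3

```text
t: 23.0
position: [504.4, -110.2, 12.8]
ee_rot: [-3.137, -0.013, 0.01]
ft_force: [0.3, 0.4, -0.1]
grip_width: 58.1
```

```bash
python3 look.py 24
```

```text
23.0 [ 504.4 -110.2   12.8] [-3.137 -0.013  0.01 ] [ 0.3  0.4 -0.1] 58.1
scene crop 206 131 scale 3.077; wrist crop 223,150 scale 2
```

View pics/c24.png

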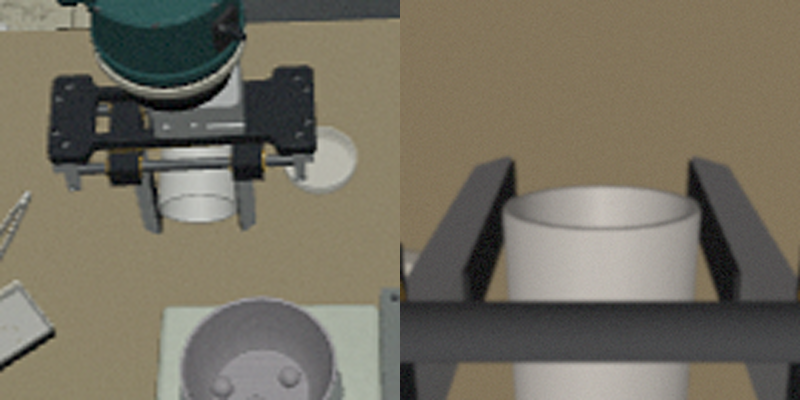

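Run:
```python
from h import *
m=dict(np.load("w24.npz"))
o,d=ray(m,324,254); 
for D in (168,174,180):
    p=o+d*D; print(D,p.round(1),"rel tcp",(p-[504.4,-110.2,12.8]).round(1))
e=(o-p);e/=np.linalg.norm(e);print("elev angle from vertical deg",np.degrees(np.arctan2(e[0],e[2])))
```

```text
168 [ 506.4 -110.4   75.9] rel tcp [ 2.  -0.2 63.1]
174 [ 503.8 -110.4   70.4] rel tcp [-0.6 -0.2 57.6]
180 [ 501.1 -110.4   64.9] rel tcp [-3.3 -0.2 52.1]
elev angle from vertical deg 25.72952840016322
```

Run:
```python
from h import *
s=r.sense();print(s["joint_positions"].round(3),s["t"])
```

```text
[ 0.391  0.457 -0.283  1.989  0.181  0.727 -1.563] 23.1
```

Request:
jog_arm:
  offset:
    - [0,0,0.01]
    - [-0.005,0,0.02]
    - [-0.01,0,0.025]
    - [-0.014,0,0.025]
    - [-0.014,0,0.025]
    - [-0.014,0,0.025]
    - [-0.014,0,0.025]
    - [-0.014,0,0.025]
    - [-0.014,0,0.025]
    - [-0.014,0,0.025]
  spin: [0.14,0.29,0.44,0.59,0.74,0.89,1.04,1.19,1.34,1.49]
  fingers: [-1,-1,-1,-1,-1,-1,-1,-1,-1,-1]
  force: 6

```text
t: 24.1
position: [490.3, -110.2, 37.7]
ee_rot: [2.293, 2.146, -0.013]
ft_force: [-0.3, -0.0, -0.2]
grip_width: 58.1
```

Run:
```python
from h import *
s=r.sense();print(s["joint_positions"].round(3),s["t"],s["position"],s["ee_rot"])
R=cv2.Rodrigues(s["ee_rot"])[0];print(np.degrees(np.arctan2(R[1,1],R[0,1])),"yaw of tool y")
```

```text
[ 0.675  0.45  -0.63   2.004  0.373  0.806 -0.238] 24.1 [ 490.3478623  -110.24093857   37.7265647 ] [ 2.29295537  2.14569171 -0.01292813]
-3.801406249187998 yaw of tool y
```

Request:
jog_arm:
  offset:
    - [0,0,0]
    - [0,0,0]
    - [0,0,0]
    - [0,0,0]
    - [0,0,0]
    - [0,0,0]
    - [0,0,0]
    - [0,0,0]
    - [0,0,0]
    - [0,0,0]
  spin: [0.148,0.296,0.444,0.592,0.74,0.888,1.036,1.184,1.332,1.48]
  fingers: [-1,-1,-1,-1,-1,-1,-1,-1,-1,-1]

```text
t: 25.1
position: [490.4, -110.4, 37.8]
ee_rot: [0.237, 3.126, -0.009]
ft_force: [-1.1, 0.1, -0.8]
grip_width: 58.4
```

Request:
jog_arm:
  offset:
    - [0,0,0]
    - [0,0,0]
    - [0,0,0]
  spin: [0.14,0.165,0.165]
  fingers: [-1,-1,-1]

```text
t: 25.4
position: [490.3, -110.5, 37.8]
ee_rot: [-0.017, 3.135, -0.007]
ft_force: [-0.0, -0.6, -0.2]
grip_width: 58.1
```

```bash
python3 - <<'E'
from h import *
s=r.sense();print(s["joint_positions"].round(3),s["t"],s["position"],s["ee_rot"])
R=cv2.Rodrigues(s["ee_rot"])[0];print(np.degrees(np.arctan2(R[1,1],R[0,1])),"yaw of tool y")
E
python3 look.py 25
```

```text
[ 0.958  0.583 -1.005  2.006  0.643  0.898  1.186] 25.4 [ 490.31602494 -110.48677933   37.76273425] [-0.01658693  3.13462984 -0.00719866]
90.60544373475632 yaw of tool y
25.4 [ 490.3 -110.5   37.8] [-0.017  3.135 -0.007] [-0.  -0.6 -0.2] 58.1
scene crop 205 120 scale 3.077; wrist crop 223,150 scale 2
```

View pics/c25.png

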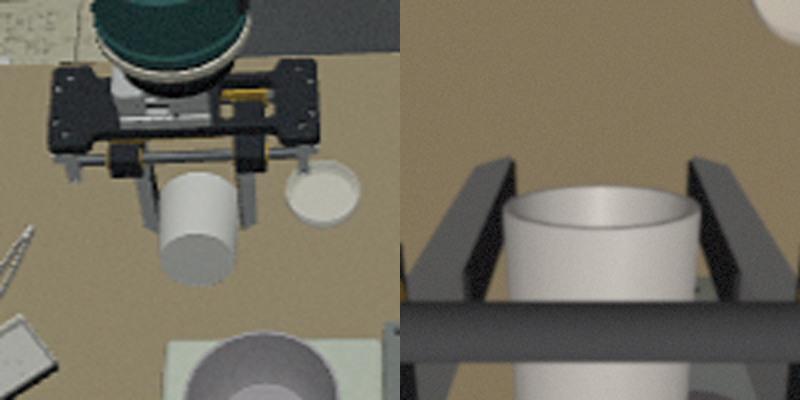

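Request:
jog_arm:
  offset:
    - [0,0.005,-0.008]
    - [0,0.01,-0.018]
    - [0,0.015,-0.028]
    - [0,0.015,-0.037]
    - [0,0.015,-0.043]
    - [0,0.015,-0.043]
  spin: [-0.01,-0.01,-0.01,-0.01,-0.01,-0.01]
  fingers: [-1,-1,-1,-1,-1,-1]

```text
t: 26.1
position: [489.9, -95.4, -6.0]
ee_rot: [-0.0, 3.136, -0.007]
ft_force: [0.2, -0.1, -1.3]
grip_width: 58.1
```

```bash
python3 look.py 26
```

```text
26.1 [489.9 -95.4  -6. ] [-0.     3.136 -0.007] [ 0.2 -0.1 -1.3] 58.1
scene crop 213 130 scale 3.077; wrist crop 223,150 scale 2
```

View pics/c26.png

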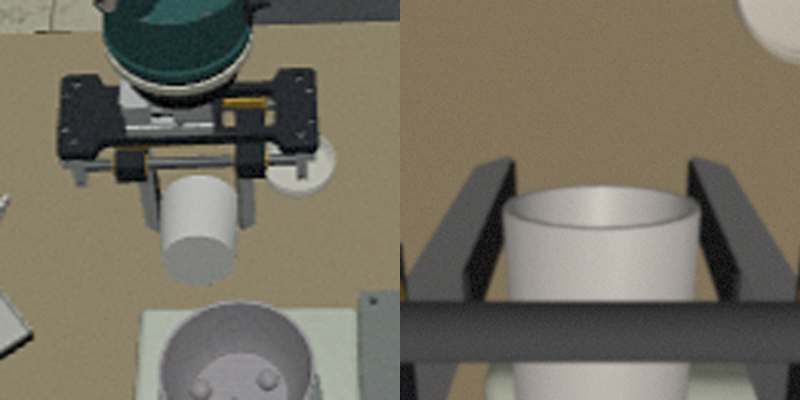

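Run:
```python
from h import *
ms=optics.camera_model("scene")
S=lambda u,v:(213+u/3.077,130+v/3.077)
for v in (283,236):
  o,d=ray(ms,*S(199,v))
  for x in (540,548,556): print(v,x,(o+d*(x-o[0])/d[0]).round(1))
print(plane(ms,*S(199,310),38), "deck edge")
```

```text
283 540 [540.  -96.7  20.7]
283 548 [548.  -95.7  34.3]
283 556 [556.  -94.6  47.9]
236 540 [540.  -91.9  86.8]
236 548 [548.  -90.9  99.4]
236 556 [556. -90. 112.]
[573.06113082 -95.21537074  38.        ] deck edge
```

Request:
jog_arm:
  offset:
    - [0,0,-0.005]
    - [0.006,0,-0.005]
    - [0.012,0,-0.005]
    - [0.017,0,-0.004]
    - [0.02,0,0.002]
    - [0.021,0,0.008]
    - [0.024,0,0.014]
    - [0.027,0,0.02]
    - [0.03,0,0.025]
    - [0.03,0,0.025]
  spin: [0,0,0,0,0,0,0,0,0,0]
  fingers: [-1,-1,-1,-1,-1,-1,-1,-1,-1,-1]

```text
t: 27.2
position: [521.3, -95.6, 20.6]
ee_rot: [0.0, 3.133, -0.008]
ft_force: [1.1, -0.6, -0.9]
grip_width: 58.3
```

```bash
python3 look.py 27
```

```text
27.2 [521.3 -95.6  20.6] [ 0.     3.133 -0.008] [ 1.1 -0.6 -0.9] 58.3
scene crop 212 135 scale 3.077; wrist crop 223,150 scale 2
```

View pics/c27.png

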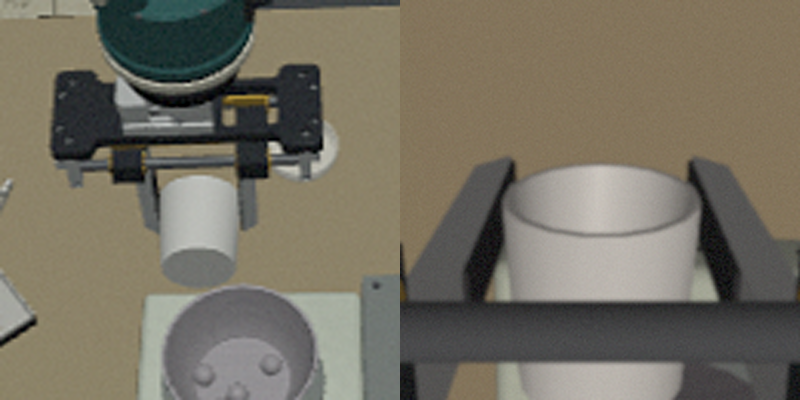

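Request:
jog_arm:
  offset:
    - [-0.012,0,0]
    - [-0.023,0,-0.008]
    - [-0.023,0,-0.018]
    - [-0.021,0,-0.026]
    - [-0.015,0,-0.026]
    - [-0.012,0,-0.023]
    - [-0.009,0,-0.018]
    - [-0.006,0,-0.012]
    - [-0.003,0,-0.008]
    - [-0.003,0,-0.008]
  spin: [0,0,0,0,0,0,0,0,0,0]
  fingers: [-1,-1,-1,-1,-1,-1,-1,-1,-1,-1]

```text
t: 28.3
position: [518.3, -95.7, 12.7]
ee_rot: [0.0, 3.133, -0.008]
ft_force: [0.1, 0.5, -1.2]
grip_width: 58.0
```

```bash
python3 look.py 28
```

```text
28.3 [518.3 -95.7  12.7] [ 0.     3.133 -0.008] [ 0.1  0.5 -1.2] 58.0
scene crop 212 136 scale 3.077; wrist crop 223,150 scale 2
```

View pics/c28.png

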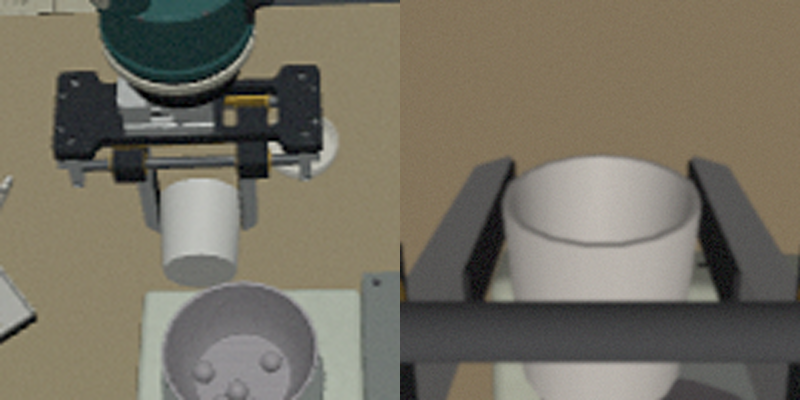

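Run:
```python
from h import *
ms=optics.camera_model("scene")
S=lambda u,v:(212+u/3.077,136+v/3.077)
for v in (285,256):
  o,d=ray(ms,*S(199,v))
  for x in (568,574,580): print(v,x,(o+d*(x-3-o[0]+3)/d[0]).round(1))
m=dict(np.load("w28.npz"));o,d=ray(m,324,250)
for D in (168,174,180): print((o+d*D-[518.3,-95.7,12.7]).round(1))
for u,v in ((212+146/3.077,136+292/3.077),):print(plane(ms,u,v,38))
```

```text
285 568 [568.  -97.4  38.9]
285 574 [574.  -96.6  49.4]
285 580 [580.  -95.8  59.9]
256 568 [568.  -94.4  80.3]
256 574 [574.  -93.6  90.3]
256 580 [580.  -92.8 100.3]
[-5.1  1.4 62.5]
[-2.5  1.4 57. ]
[ 0.   1.4 51.5]
[ 571.79666612 -136.14894401   38.        ]
```

Request:
jog_arm:
  offset:
    - [-0.015,0,0]
    - [-0.019,0,-0.01]
    - [-0.018,0,-0.018]
    - [-0.012,0,-0.018]
    - [-0.008,0,-0.016]
    - [-0.005,0,-0.01]
    - [-0.002,0,-0.004]
    - [0.001,0,0.001]
    - [0.004,0,0.005]
    - [0.008,0,0.009]
  spin: [0,0,0,0,0,0,0,0,0,0]
  fingers: [-1,-1,-1,-1,-1,-1,-1,-1,-1,-1]

```text
t: 29.4
position: [525.7, -95.8, 21.5]
ee_rot: [0.0, 3.134, -0.009]
ft_force: [-3.1, -0.1, 0.2]
grip_width: 58.2
```

```bash
python3 look.py 29
```

```text
29.4 [525.7 -95.8  21.5] [ 0.     3.134 -0.009] [-3.1 -0.1  0.2] 58.2
scene crop 212 137 scale 3.077; wrist crop 223,150 scale 2
```

View pics/c29.png

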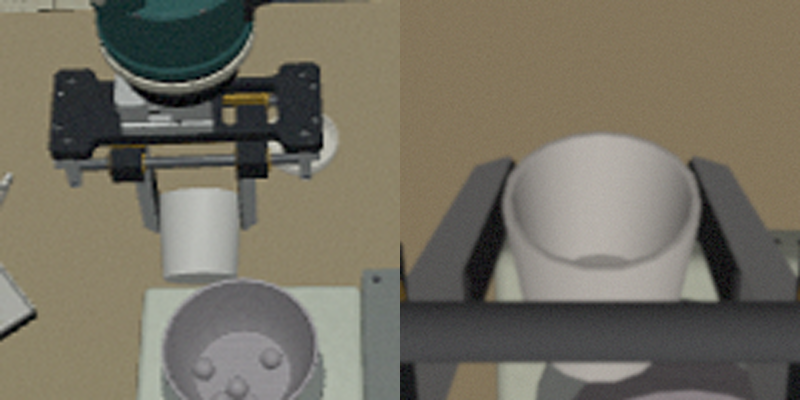

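Request:
jog_arm:
  offset:
    - [0.005,0,0.004]
    - [0.009,0,0.007]
    - [0.014,0,0.009]
    - [0.019,0,0.011]
    - [0.024,0,0.012]
    - [0.028,0,0.013]
    - [0.028,0,0.013]
  spin: [0,0,0,0,0,0,0]
  fingers: [-1,-1,-1,-1,-1,-1,-1]

```text
t: 30.2
position: [554.8, -95.6, 34.6]
ee_rot: [0.0, 3.133, -0.008]
ft_force: [-0.5, -0.9, -0.7]
grip_width: 57.9
```

```bash
python3 look.py 30
```

```text
30.2 [554.8 -95.6  34.6] [ 0.     3.133 -0.008] [-0.5 -0.9 -0.7] 57.9
scene crop 212 144 scale 3.077; wrist crop 223,150 scale 2
```

View pics/c30.png

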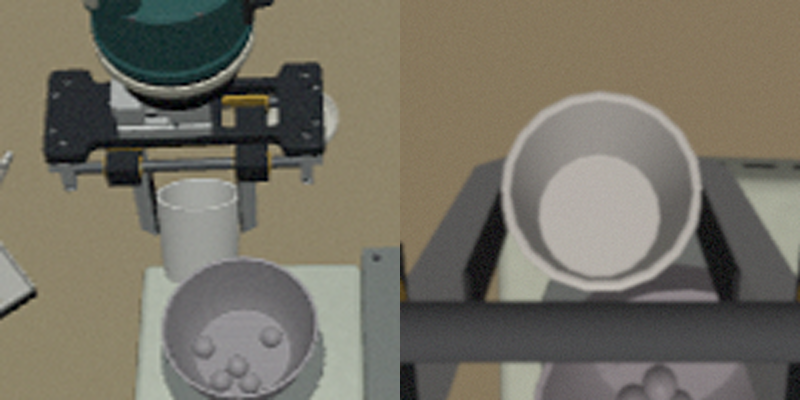

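Request:
jog_arm:
  offset:
    - [0,0,0.01]
    - [-0.012,0,0.015]
    - [-0.03,-0.004,0.015]
    - [-0.048,-0.008,0.015]
    - [-0.06,-0.01,0.008]
    - [-0.065,-0.01,-0.005]
    - [-0.065,-0.01,-0.018]
    - [-0.065,-0.01,-0.025]
    - [-0.065,-0.01,-0.025]
  spin: [0,0,0,0,0,0,0,0,0]
  fingers: [-1,-1,-1,-1,-1,-1,-1,-1,-1]

```text
t: 31.2
position: [489.0, -105.0, 8.4]
ee_rot: [-0.001, 3.135, -0.007]
ft_force: [-0.1, 0.2, -0.5]
grip_width: 58.1
```

Request:
jog_arm:
  offset:
    - [0,0,-0.003]
    - [0,0,-0.006]
    - [0,0,-0.006]
  spin: [0,0,0]
  fingers: [-1,-1,-1]
  force: 3

```text
t: 31.5
position: [489.0, -104.8, 2.2]
ee_rot: [-0.001, 3.135, -0.006]
ft_force: [-1.0, -0.3, -0.4]
grip_width: 58.1
```

```bash
python3 look.py 31
```

```text
31.5 [ 489.  -104.8    2.2] [-1.000e-03  3.135e+00 -6.000e-03] [-1.  -0.3 -0.4] 58.1
scene crop 209 128 scale 3.077; wrist crop 223,150 scale 2
```

View pics/c31.png

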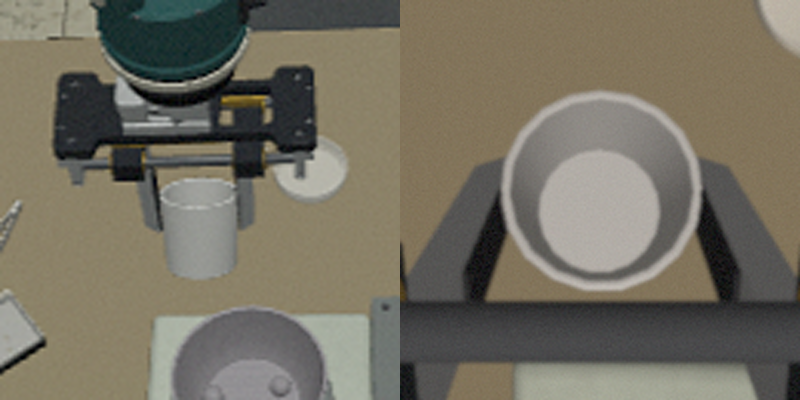

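Request:
jog_arm:
  offset:
    - [0,0,-0.003]
    - [0,0,-0.006]
    - [0,0,-0.006]
  spin: [0,0,0]
  fingers: [-1,-1,-1]
  force: 3

```text
t: 31.9
position: [489.1, -104.9, -3.7]
ee_rot: [-0.001, 3.135, -0.007]
ft_force: [-0.9, -0.4, 2.5]
grip_width: 58.3
```

```bash
python3 look.py 32
```

```text
31.9 [ 489.1 -104.9   -3.7] [-1.000e-03  3.135e+00 -7.000e-03] [-0.9 -0.4  2.5] 58.3
scene crop 209 129 scale 3.077; wrist crop 223,150 scale 2
```

View pics/c32.png

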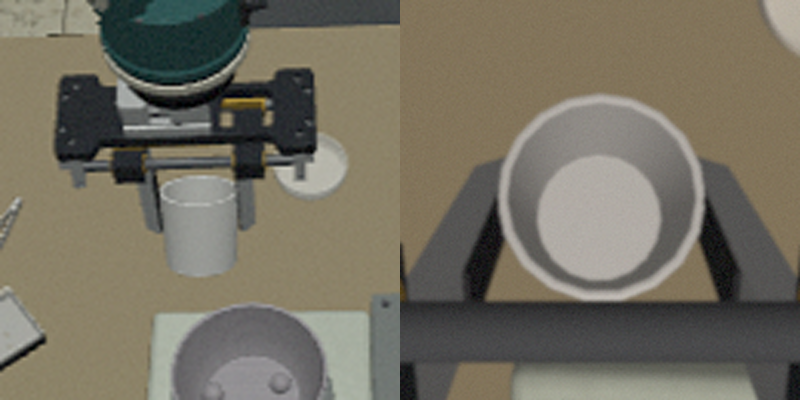

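Request:
jog_arm:
  offset:
    - [0,0,0]
    - [0,0,0]
    - [0,0,0]
    - [0,0,0]
    - [0,0,0]
  spin: [0,0,0,0,0]
  fingers: [0.25,0.3,0.35,0.5,0.8]

```text
t: 32.5
position: [489.0, -104.9, -3.6]
ee_rot: [-0.001, 3.135, -0.007]
ft_force: [0.9, 0.8, -0.4]
grip_width: 75.3
```

```bash
python3 look.py 33
```

```text
32.5 [ 489.  -104.9   -3.6] [-1.000e-03  3.135e+00 -7.000e-03] [ 0.9  0.8 -0.4] 75.3
scene crop 209 129 scale 3.077; wrist crop 223,150 scale 2
```

View pics/c33.png

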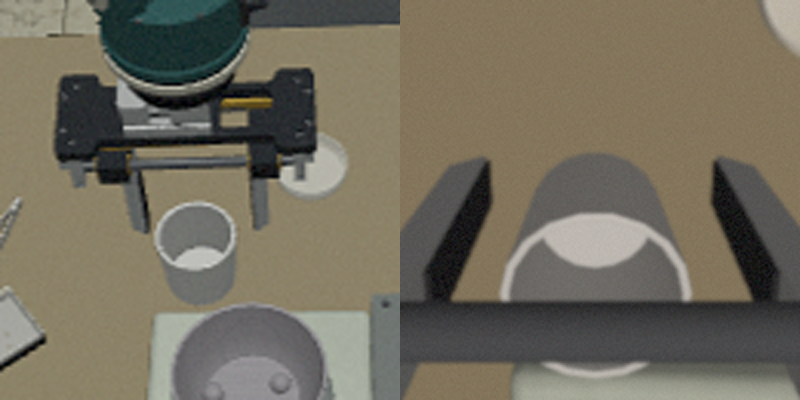

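Request:
jog_arm:
  offset:
    - [0,0,0]
    - [0,0,0.01]
    - [0,0,0.04]
    - [0,0,0.08]
    - [0,0,0.12]
    - [0,0,0.15]
    - [0,0,0.17]
    - [0,0,0.17]
  spin: [0,0,0,0,0,0,0,0]
  fingers: [1,1,1,1,1,1,1,1]

```text
t: 33.4
position: [490.2, -105.0, 169.3]
ee_rot: [-0.001, 3.132, -0.009]
ft_force: [-0.8, 0.4, -0.6]
grip_width: 94.0
```

```bash
python3 look.py 34; python3 -c "
from h import *
a=cv2.imread('pics/s34.png')[:,:,::-1];crop(a,170,120,400,300,3.3,'s34c')
print(r.sense()['joint_positions'].round(3))"
```

```text
33.4 [ 490.2 -105.   169.3] [-1.000e-03  3.132e+00 -9.000e-03] [-0.8  0.4 -0.6] 94.0
scene crop 202 85 scale 3.077; wrist crop 223,150 scale 2
[ 1.11   0.404 -1.176  1.899  0.422  1.11   1.341]
```

View pics/s34c.png

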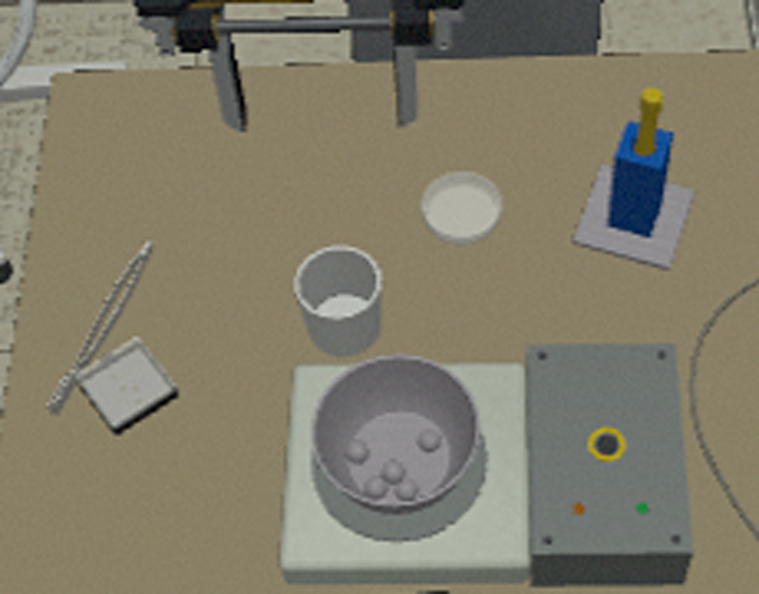

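View pics/w34.png

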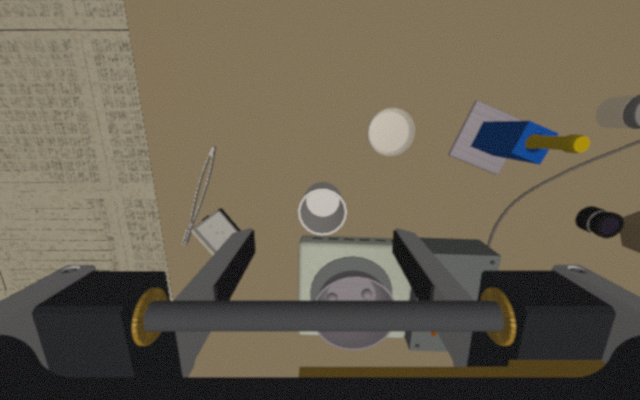

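Request:
jog_arm:
  offset:
    - [-0.006,0.022,0.01]
    - [-0.012,0.044,0.015]
    - [-0.018,0.066,0.015]
    - [-0.024,0.088,0.015]
    - [-0.03,0.11,0.015]
    - [-0.036,0.132,0.015]
    - [-0.042,0.154,0.015]
    - [-0.048,0.176,0.015]
    - [-0.054,0.198,0.015]
    - [-0.06,0.216,0.015]
  spin: [-0.14,-0.29,-0.43,-0.58,-0.72,-0.87,-1.01,-1.16,-1.3,-1.45]
  fingers: [1,1,1,1,1,1,1,1,1,1]

```text
t: 34.5
position: [428.0, 112.0, 181.1]
ee_rot: [2.088, 2.346, -0.014]
ft_force: [-0.6, 0.1, -0.2]
grip_width: 93.9
```

Request:
jog_arm:
  offset:
    - [0,0,0]
    - [0,0,0]
  spin: [-0.08,-0.1]
  fingers: [0,0]

```text
t: 34.7
position: [427.2, 112.5, 180.4]
ee_rot: [-2.204, -2.239, 0.016]
ft_force: [-0.2, -0.5, 0.3]
grip_width: 81.3
```

```bash
python3 - <<'E'
from h import *
m=dict(np.load("w34.npz")); print("drv end",plane(m,580,144,144))
s=r.sense();print(s["joint_positions"].round(3),s["qd"].round(2))
R=cv2.Rodrigues(s["ee_rot"])[0];print(np.degrees(np.arctan2(R[1,1],R[0,1])),"yaw y",R[:,2])
E
python3 look.py 35
```

```text
drv end [428.36272108 110.74795521 144.        ]
[ 0.613  0.169 -1.021  1.998  0.168  1.07  -0.468] [ 0.   -0.    0.03 -0.01 -0.01  0.   -0.1 ]
0.9016654096177641 yaw y [-0.0074447  -0.00698573 -0.99994789]
34.7 [427.2 112.5 180.4] [-2.204 -2.239  0.016] [-0.2 -0.5  0.3] 81.3
scene crop 304 55 scale 3.077; wrist crop 223,150 scale 2
```

View pics/w35.png

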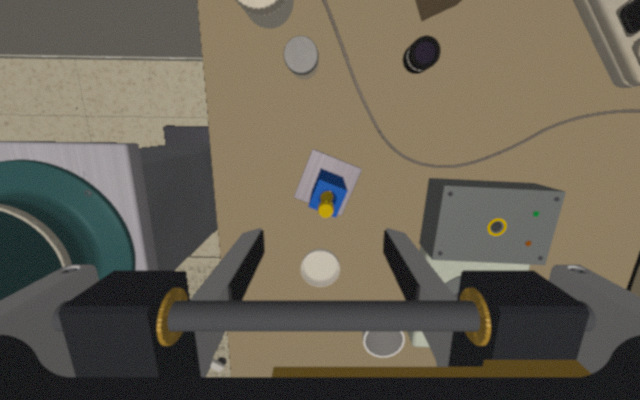

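View pics/c35.png

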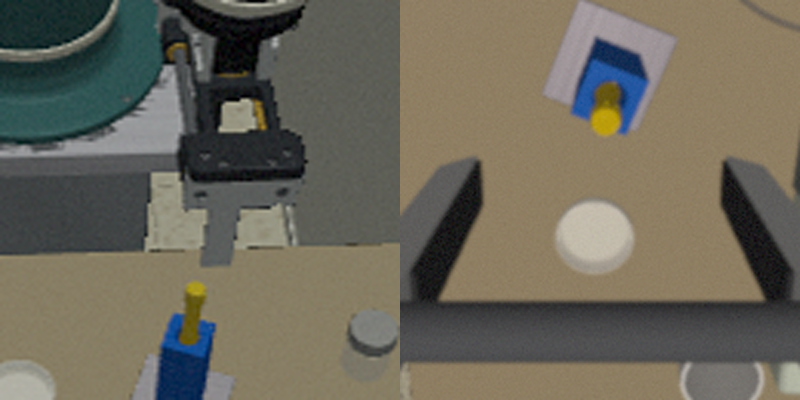

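Run:
```python
from h import *
m=dict(np.load("w35.npz")); print(plane(m,325.5,211,144), plane(m,327,197,100))
print("hole",plane(m,497.5,227,58))
for z in (180.4,180.4+29): print(proj(m,[427.2,112.5+8,z]),proj(m,[427.2-40,112.5+8,z]))
```

```text
[428.737819   111.60450226 144.        ] [430.33897673 114.01486697 100.        ]
hole [648.99001336  67.88012729  58.        ]
[323.81660445 213.73462273] [274.36595005 212.83695557]
[323.59145868 226.18531202] [267.21812225 225.1560631 ]
```

Request:
jog_arm:
  offset:
    - [0.0015,-0.0005,-0.02]
    - [0.0015,-0.0005,-0.045]
    - [0.0015,-0.0005,-0.07]
    - [0.0015,-0.0005,-0.085]
    - [0.0015,-0.0005,-0.095]
    - [0.0015,-0.0005,-0.095]
  spin: [0,0,0,0,0,0]
  fingers: [0,0,0,0,0,0]

```text
t: 35.4
position: [428.6, 111.0, 84.7]
ee_rot: [-2.199, -2.241, 0.017]
ft_force: [0.5, 0.9, 0.3]
grip_width: 47.0
```

```bash
python3 look.py 36
```

```text
35.4 [428.6 111.   84.7] [-2.199 -2.241  0.017] [0.5 0.9 0.3] 47.0
scene crop 300 83 scale 3.077; wrist crop 223,150 scale 2
```

View pics/c36.png

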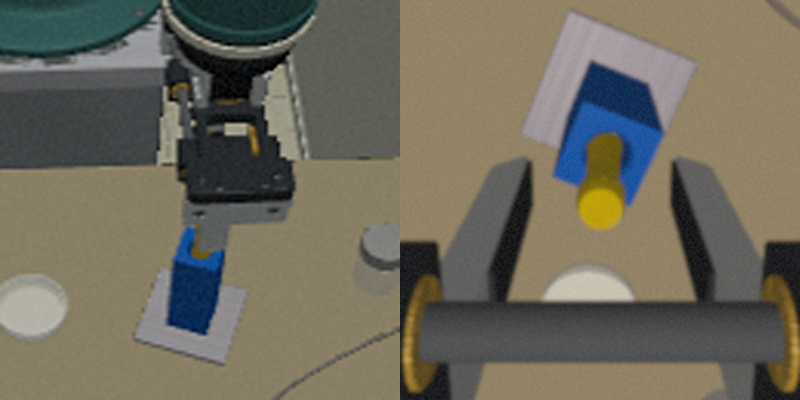

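Request:
jog_arm:
  offset:
    - [0,0,-0.005]
    - [0,0,-0.009]
    - [0,0,-0.009]
  spin: [0,0,0]
  fingers: [0,0,0]

```text
t: 35.8
position: [429.3, 111.2, 76.8]
ee_rot: [-2.201, -2.242, 0.015]
ft_force: [0.4, 0.6, 0.0]
grip_width: 47.2
```

Request:
jog_arm:
  offset:
    - [0,0,0]
    - [0,0,0]
    - [0,0,0]
    - [0,0,0]
    - [0,0,0]
    - [0,0,0]
    - [0,0,0]
  spin: [0,0,0,0,0,0,0]
  fingers: [-0.5,-1,-1,-1,-1,-1,-1]
  force: 40

```text
t: 36.5
position: [429.4, 111.2, 76.8]
ee_rot: [-2.201, -2.242, 0.015]
ft_force: [-0.2, -0.1, 0.5]
grip_width: 14.5
```

```bash
python3 look.py 37
```

```text
36.5 [429.4 111.2  76.8] [-2.201 -2.242  0.015] [-0.2 -0.1  0.5] 14.5
scene crop 300 86 scale 3.077; wrist crop 223,150 scale 2
```

View pics/c37.png

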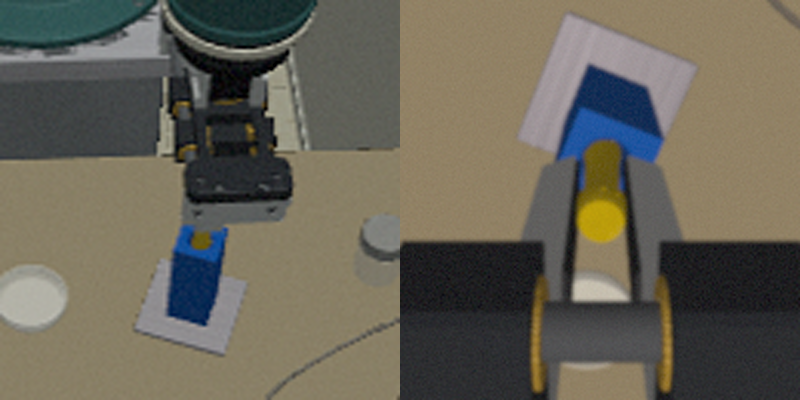

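Request:
jog_arm:
  offset:
    - [0,0,0.005]
    - [0,0,0.02]
    - [0,0,0.04]
    - [0,0,0.06]
    - [0,0,0.08]
    - [0,0,0.1]
    - [0,0,0.115]
    - [0,0,0.12]
    - [0,0,0.12]
  spin: [0,0,0,0,0,0,0,0,0]
  fingers: [-1,-1,-1,-1,-1,-1,-1,-1,-1]
  force: 40

```text
t: 37.5
position: [429.6, 111.1, 197.2]
ee_rot: [2.2, 2.241, -0.015]
ft_force: [0.1, 0.6, 0.1]
grip_width: 14.6
```

```bash
python3 look.py 38
```

```text
37.5 [429.6 111.1 197.2] [ 2.2    2.241 -0.015] [0.1 0.6 0.1] 14.6
scene crop 305 51 scale 3.077; wrist crop 223,150 scale 2
```

View pics/s38.png

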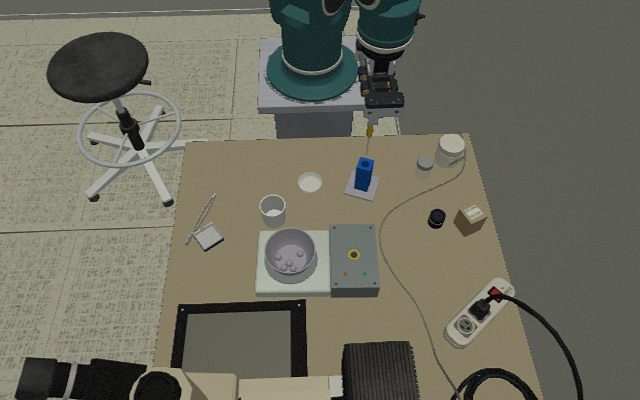

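View pics/w38.png

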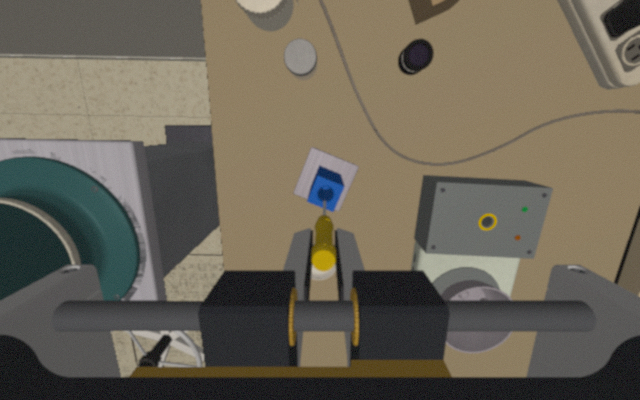

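Request:
jog_arm:
  offset:
    - [0.012,-0.0024,0]
    - [0.036,-0.007,0]
    - [0.066,-0.013,0]
    - [0.1,-0.02,0]
    - [0.134,-0.0265,0]
    - [0.166,-0.033,0]
    - [0.194,-0.038,0]
    - [0.212,-0.042,0]
    - [0.218,-0.043,0]
    - [0.218,-0.043,0]
  spin: [0,0,0,0,0,0,0,0,0,0]
  fingers: [-1,-1,-1,-1,-1,-1,-1,-1,-1,-1]

```text
t: 38.6
position: [646.7, 68.4, 195.1]
ee_rot: [-2.199, -2.241, 0.017]
ft_force: [-0.2, 0.0, -0.8]
grip_width: 14.3
```

Request:
jog_arm:
  offset:
    - [0,0,-0.015]
    - [0,0,-0.03]
    - [0,0,-0.04]
    - [0,0,-0.045]
    - [0,0,-0.045]
  spin: [0,0,0,0,0]
  fingers: [-1,-1,-1,-1,-1]

```text
t: 39.1
position: [646.2, 68.3, 149.3]
ee_rot: [-2.198, -2.24, 0.019]
ft_force: [-0.7, -0.8, -0.4]
grip_width: 14.4
```

```bash
python3 look.py 39
python3 - <<'E'
from h import *
t=optics.capture("top");save("t39",t)
a=cv2.imread('pics/s39.png')[:,:,::-1];b=cv2.imread('pics/w39.png')[:,:,::-1]
A=cv2.resize(a[210:290,310:400],(420,373),interpolation=cv2.INTER_CUBIC)
B=cv2.resize(b[140:300,245:405],(373,373),interpolation=cv2.INTER_CUBIC)
save("d39",np.hstack([A,B]))
print(r.sense()["joint_positions"].round(3))
E
```

```text
39.1 [646.2  68.3 149.3] [-2.198 -2.24   0.019] [-0.7 -0.8 -0.4] 14.4
scene crop 291 152 scale 3.077; wrist crop 223,150 scale 2
[ 0.414  0.625 -0.847  1.531  0.49   1.219 -0.496]
```

View pics/d39.png

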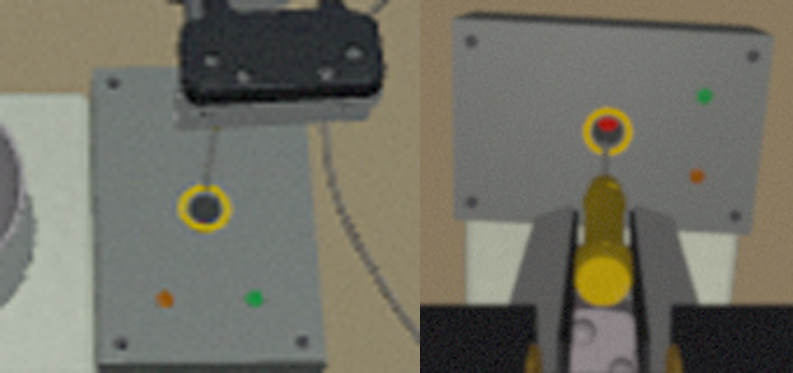

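Run:
```python
from h import *
ms=optics.camera_model("scene");m=dict(np.load("w39.npz"))
S=lambda u,v:(310+u/4.667,210+v/4.6625); W=lambda u,v:(245+(u-420)/2.331,140+v/2.331)
b=cv2.imread('pics/w39.png');B=cv2.resize(b[170:225,300:350],None,fx=9,fy=9,interpolation=cv2.INTER_CUBIC)
a=cv2.imread('pics/s39.png');A=cv2.resize(a[232:265,340:370],None,fx=11,fy=11,interpolation=cv2.INTER_CUBIC)
h=max(A.shape[0],B.shape[0]);o=np.zeros((h,A.shape[1]+B.shape[1],3),np.uint8);o[:A.shape[0],:A.shape[1]]=A;o[:B.shape[0],A.shape[1]:]=B
cv2.imwrite("pics/e39.png",o)
hs=cv2.cvtColor(b,cv2.COLOR_BGR2HSV);k=cv2.inRange(hs,(20,130,120),(35,255,255));k[:,:300]=0;k[:,350:]=0;k[212:]=0;k[:170]=0
c=max(cv2.findContours(k,0,2)[0],key=cv2.contourArea);e=cv2.fitEllipse(c);print("w ring",e,plane(m,*e[0],58))
hs=cv2.cvtColor(a,cv2.COLOR_BGR2HSV);k=cv2.inRange(hs,(20,130,100),(35,255,255));k[:,:335]=0;k[:,375:]=0;k[270:]=0;k[235:]=k[235:];k[:235]=0
c=max(cv2.findContours(k,0,2)[0],key=cv2.contourArea);e=cv2.fitEllipse(c);print("s ring",e,plane(ms,*e[0],58))
print("tip s",plane(ms,*S(206,187),78),"tip w",plane(m,*W(605.5,148),78))
```

```text
w ring ((325.1712646484375, 196.06930541992188), (18.02414894104004, 19.122522354125977), 76.014404296875) [647.10762504  68.15952144  58.        ]
s ring ((353.4418640136719, 254.25360107421875), (9.501285552978516, 10.750459671020508), 95.27989959716797) [648.37388447  68.30568756  58.        ]
tip s [648.67674105  68.48696178  78.        ] tip w [646.62233645  65.032279    78.        ]
```

View pics/e39.png

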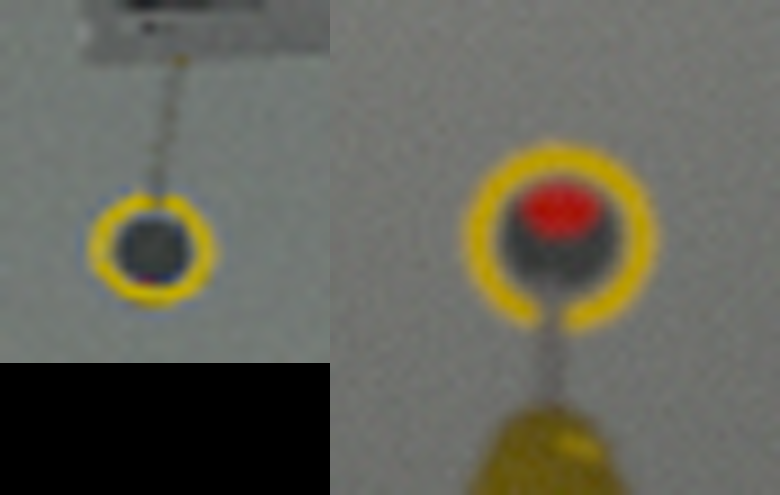

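Request:
jog_arm:
  offset:
    - [0,0,-0.008]
    - [0,0,-0.016]
    - [0,0,-0.024]
    - [0,0,-0.032]
    - [0,0,-0.038]
    - [0,0,-0.038]
  spin: [0,0,0,0,0,0]
  fingers: [-1,-1,-1,-1,-1,-1]
  force: 50

```text
t: 39.85
position: [646.5, 68.4, 111.5]
ee_rot: [-2.199, -2.24, 0.018]
ft_force: [-0.5, -0.2, -0.4]
grip_width: 14.4
```

```bash
python3 look.py 40
python3 - <<'E'
import cv2,numpy as np
b=cv2.imread('pics/w40.png');B=cv2.resize(b[150:230,290:370],(480,480),interpolation=cv2.INTER_CUBIC)
a=cv2.imread('pics/s40.png');A=cv2.resize(a[225:265,335:375],(320,320),interpolation=cv2.INTER_CUBIC)
o=np.zeros((480,800,3),np.uint8);o[:320,:320]=A;o[:,320:]=B;cv2.imwrite("pics/e40.png",o)
E
```

```text
39.85 [646.5  68.4 111.5] [-2.199 -2.24   0.018] [-0.5 -0.2 -0.4] 14.4
scene crop 290 161 scale 3.077; wrist crop 223,150 scale 2
```

View pics/e40.png

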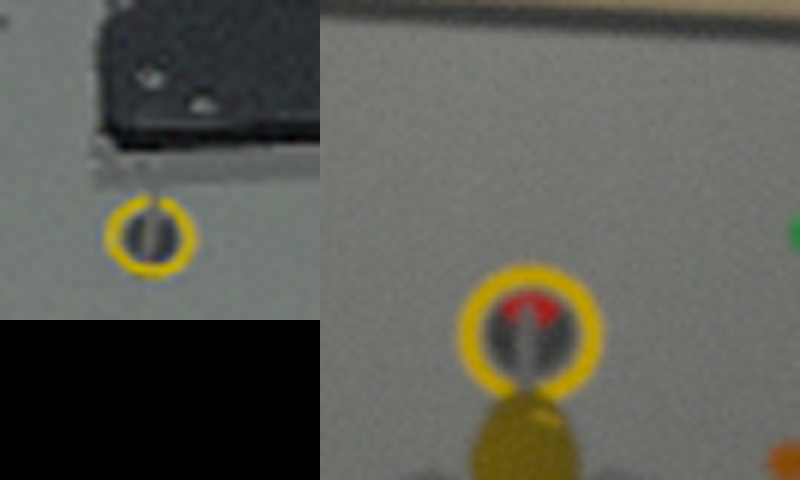

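Request:
jog_arm:
  offset:
    - [0,0,-0.003]
    - [0,0,-0.006]
    - [0,0,-0.008]
    - [0,0,-0.008]
  spin: [0,0,0,0]
  fingers: [-1,-1,-1,-1]

```text
t: 40.35
position: [646.9, 68.6, 104.4]
ee_rot: [-2.199, -2.241, 0.016]
ft_force: [0.3, -0.8, 0.9]
grip_width: 14.4
```

Request:
jog_arm:
  offset:
    - [0,0,-0.002]
    - [0,0,-0.004]
    - [0,0,-0.005]
    - [0,0,-0.005]
  spin: [0,0,0,0]
  fingers: [-1,-1,-1,-1]

```text
t: 40.75
position: [647.0, 68.7, 99.4]
ee_rot: [-2.199, -2.241, 0.016]
ft_force: [-0.8, 0.3, 3.3]
grip_width: 14.6
```

Request:
jog_arm:
  offset:
    - [0,0,-0.001]
    - [0,0,-0.002]
    - [0,0,-0.003]
    - [0,0,-0.003]
  spin: [0,0,0,0]
  fingers: [-1,-1,-1,-1]

```text
t: 41.15
position: [647.1, 68.7, 96.4]
ee_rot: [-2.199, -2.241, 0.016]
ft_force: [-0.2, 0.2, 6.0]
grip_width: 14.4
```

```bash
python3 - <<'E'
from h import *
import numpy as np
s=r.sense();print(s["t"],s["position"],s["ft_force"],s["torque"])
E
python3 look.py 41
```

```text
41.15 [647.06043859  68.66981311  96.40365546] [-0.22308974  0.2419837   5.97096053] [-0.09500943  0.01221497 -0.02210991]
41.15 [647.1  68.7  96.4] [-2.199 -2.241  0.016] [-0.2  0.2  6. ] 14.4
scene crop 290 165 scale 3.077; wrist crop 223,150 scale 2
```

View pics/c41.png

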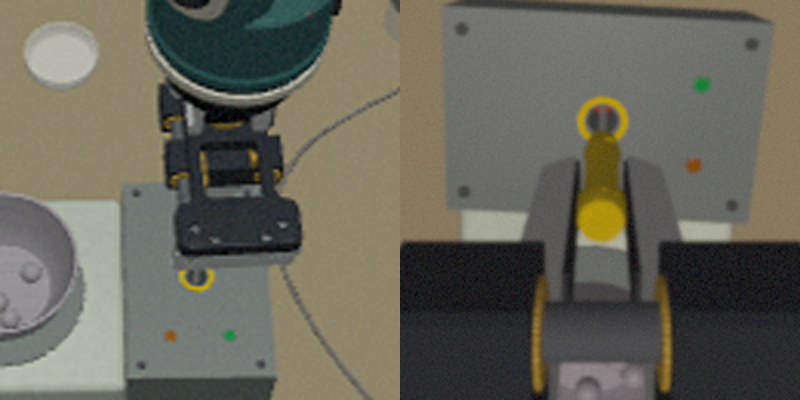

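Request:
jog_arm:
  offset:
    - [0,0,-0.0005]
    - [0,0,-0.001]
    - [0,0,-0.001]
    - [0,0,-0.001]
    - [0,0,-0.001]
  spin: [0,0,0,0,0]
  fingers: [-1,-1,-1,-1,-1]

```text
t: 41.75
position: [647.3, 68.8, 95.8]
ee_rot: [-2.199, -2.241, 0.015]
ft_force: [-1.3, -0.9, 8.1]
grip_width: 14.4
```

```bash
python3 look.py 42
python3 - <<'E'
from h import *
t=optics.capture("top");save("t42",t)
s=r.sense();print(s["t"],s["position"],s["ft_force"])
a=cv2.imread('pics/s42.png')[:,:,::-1]
save("f42",np.hstack([cv2.resize(a[130:310,170:400],(460,360)),cv2.resize(cv2.imread('pics/w42.png')[:,:,::-1][150:250,270:370],(320,320))[:360] if 0 else cv2.resize(cv2.imread('pics/w42.png')[:,:,::-1][160:260,275:364],(320,360))]))
E
```

```text
41.75 [647.3  68.8  95.8] [-2.199 -2.241  0.015] [-1.3 -0.9  8.1] 14.4
scene crop 290 166 scale 3.077; wrist crop 223,150 scale 2
41.9 [647.28809914  68.7693752   95.793317  ] [-0.20175696 -0.88158949  7.82687387]
```

View pics/f42.png

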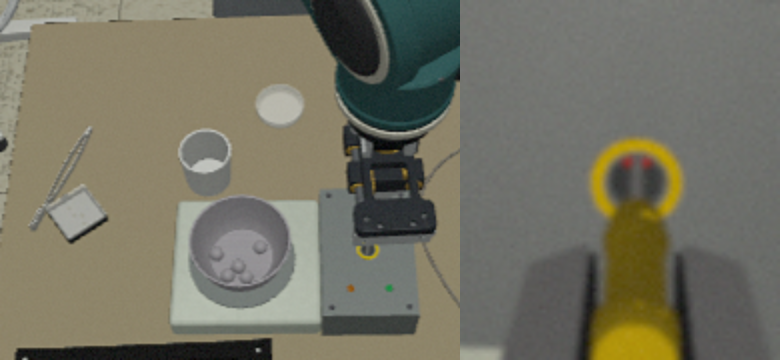

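```bash
python3 -c "
from cell import workorder,r
print(workorder.finish_job()); s=r.sense(); print(s['t'],s['position'],s['ft_force'],s['grip_width'])"
```

```text
the job is handed in; nothing more can be done
None
the job is handed in; nothing more can be done
```

The job was handed in at about 42 s of the 72 s allowed. All five balls are in the bowl, and the empty cup is upright on the bench in front of the unit. The gripper still holds the screwdriver roughly upright in the ringed hole, with the red button pressed down.

**How it was done:** the arm cannot tilt, so I rolled the cup over against the bowl's near rim while it was lightly gripped, and the balls ran out. I then turned the gripper half round and pushed the cup's bottom against the unit's edge to bring it most of the way upright. On release it settled onto its base.

**Last checks:**
- The scene picture shows five balls in the bowl and the cup upright and empty. The sample dish and sample box look unmoved. I did not check the magnifier in the final picture, but it was in its place in the last full view.
- The upward force went from 6.0 N to 7.8–8.1 N for the last 0.6 mm of travel. That is above the button spring's 6 N maximum, so the button is at its stop.
- The screwdriver was gripped at 14.4 mm opening with 50 N, and the force and opening stayed steady.

**What went wrong or disagreed:**
- The fingertips turned out to be about 29 mm higher than the reported tool position. The first pour stopped at about 37° of tilt and one grasp closed above the cup, so I regripped lower.
- Two attempts to bring the cup upright, using the bowl rim and a light grip, did nothing before the unit's edge worked.
- The scene camera read about 3–5 mm farther in x than the other two cameras.

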